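# Run the tester's self-check and put the reference module away

## Task

Run the board tester's self-check while the yellow-handled reference module sits in its nest: twist the blue spring-return knob on the sloped panel clockwise until its orange lug bears against the steel stop pin, keep it against the pin for a good second without forcing it, then let go so that it springs all the way back. Then lift the yellow module out of the nest and set it down gently, flat and fully home, in the storage bay with the yellow tag. Leave the red module and everything else on the bench undisturbed.

Things in the scene. Friction and masses are not known exactly. Their poses are not given: they have to be found in the camera images.
- knob: Blue spring knob on the sloped white panel. Origin: on its turning axis at the panel surface; z: that axis, out of the panel, leaning 35 deg from vertical to the tester's front; x at rest: straight up-slope. Skirt 68 mm across, 3-10 mm above the panel; grip bar 64 long, 16 wide, 9-45 mm above the panel, lying at rest 0.5 rad anticlockwise (+z turn) of x. It turns clockwise (-z) only.
- knob_hold (a point): Point on the knob's axis 33 mm above the panel, the height at which to pinch the bar across its width. Axes as the knob's. A spring always drives the knob back: about 0.05 N m at rest, 0.15 N m at the stop. The pin stops it after some 0.8 to 1.3 rad, differently in each episode.
- knob_lug (a point): Outer end of the knob's orange lug (10 mm wide), at the bar's pointer end, 46 mm from the axis and 6 mm above the panel; the line from the axis to it is the bar's direction.
- rest_mark (a point): Fixed point on the tester where knob_lug stands when the knob is fully sprung back (black tick on the panel just outside it).
- stop_pin: The adjustable stop on the panel: it carries the steel pin that stops the orange lug. Origin on the knob's turning axis at the panel surface, z out of the panel; the pin itself is point stop_tip.
- stop_tip (a point): Top of the steel stop pin (8 mm thick, 11 mm tall, on a red foot), 42 mm from the knob's axis. The lug touches it when the lug's centre line is about 0.22 rad short of the pin as seen from the axis. It can take about 25 N.
- tester: Grey board tester, 260 (x) by 310 (y) mm, flat deck 50 mm above the table. Origin: centre of its underside; its front is -x. The nest is on the deck at y = +75 mm, the black control pod with the sloped panel (150 wide, 130 mm above the table at its rear top) at y = -75 mm.
- nest (a point): Centre of the nest's floor on the tester's deck, 50 mm above the table. Dark blue rim, inner 116 (x) by 68 (y) mm, 10 mm tall.
- module_yellow: Reference module with yellow handle: base plate 110 (x) by 62 (y) by 17 mm with a green circuit board on top, and a handle rib 70 mm long (x), 16 mm wide (y), from 17 to 53 mm above its underside, centred. Origin: centre of the underside, z up. About 0.25 kg. Starts in the nest.
- floor_yellow (a point): Centre of the floor of the yellow-tagged bay, 17 mm above the table. x, y along the bay's sides.
- bay_yellow: Storage bay (grey open tray, outer 130 x 82 mm, inner 120 (x) by 72 (y) mm, floor 5 mm thick, walls 17 mm tall in all, so 12 mm above its floor) with a yellow block tag on its -x side. Empty at the start. Origin: centre of its underside, 12 mm above the table on the aluminium rack.
- bay_blue: Same bay with a blue tag; empty, it must stay empty.
- bay_red: Same bay with a red tag; it holds the red module.
- module_red: Same module with a red handle, in the red bay. Leave alone.
- flux_jar: Small jar 40 mm across, 50 mm tall, on the tester's deck behind the nest. Leave alone.
- solder_spool: Orange spool 66 mm across, 52 mm tall. Leave alone.
- cleaner_bottle: Bottle 52 mm across, 130 mm tall, red cap. Leave alone.
- screwdriver: Screwdriver, 180 mm, lying. Leave alone.
- cleaning_brush: Brush, 180 mm, lying. Leave alone.
- flux_can: Can 60 mm across, 100 mm tall. Leave alone.
Mind the look-alikes: they are no part of the job. Leave any pink or purple look-alike of the module_yellow alone.

How it is judged:
On the way, in this order (a step that is already met when the one before it is completed fails the run):
1. the knob's lug bears against the stop pin (over 0.5 N), for 0.6 s, with the yellow module in the nest (contact force between knob and stop_pin above 0.5 N and x of module_yellow in the frame of nest between -0.006 and 0.006 m and y of module_yellow in the frame of nest between -0.006 and 0.006 m and z of module_yellow in the frame of nest between -0.005 and 0.005 m), for 0.6 s.
2. the knob is let go and has sprung back to rest, with the yellow module still in the nest (distance between knob_lug and rest_mark below 0.003 m and contact force between the fingers and knob below 0.1 N and x of module_yellow in the frame of nest between -0.006 and 0.006 m and y of module_yellow in the frame of nest between -0.006 and 0.006 m and z of module_yellow in the frame of nest between -0.005 and 0.005 m), for 0.2 s.
At the end, for the whole second after the job is handed in: The yellow module lies flat (within 0.06 rad) and at rest on the floor of the yellow-tagged bay (within 8 mm of its centre in x and y, within 4 mm of the floor), released; the knob is back at rest (its lug within 3 mm of the rest mark) (x of module_yellow in the frame of floor_yellow between -0.008 and 0.008 m and y of module_yellow in the frame of floor_yellow between -0.008 and 0.008 m and z of module_yellow in the frame of floor_yellow between -0.004 and 0.004 m and angle between module_yellow's own z axis and vertical below 0.06 rad and linear speed of module_yellow below 0.02 m/s and distance between knob_lug and rest_mark below 0.003 m and contact force between module_yellow and the fingers below 0.1 N); the robot touches nothing.
It fails at once if the knob is forced: over 25 N on the stop pin (contact force between knob and stop_pin above 25 N).
It fails at once if the yellow module is dropped or thrown (over 0.5 m/s while the fingers do not hold it) (linear speed of module_yellow above 0.5 m/s and contact force between the fingers and module_yellow below 0.05 N).
It fails at once if a bystander is moved by more than 20 mm (distance of any of module_red, flux_jar, solder_spool, cleaner_bottle, screwdriver, cleaning_brush, flux_can from where it was at the start of the episode above 0.02 m).
It also fails if it takes over 72 s, if anything falls off the work surface, if the arm or the gripper's body presses on something with over 40 N, if the wrist force passes 120 N, or if a joint passes its speed limit or range.

## Robot

A 6-joint arm with a two-finger parallel gripper is mounted at the origin on the work surface. World frame = base frame: x ahead of the robot, y to its left, z up, the work surface at z = 0. Lengths are in m, angles in rad, forces in N, time in s.
With the tool pointing down it reaches from about 0.425 to 0.95 m from the base axis. Payload 3.5 kg.
Tool frame: the origin (TCP) lies midway between the tips of the shut fingers; the grasp point (between the pads) lies 19 mm behind it; z points along the fingers, y is the direction in which the jaws open and shut (so a half turn about z gives the same grasp; the last joint's range is limited). The gripper opens to 85 mm and grips with 20 to 120 N. Pads are 22 mm wide; open, the fingers measure 114 mm over their backs; the gripper's body (76 mm by 85 mm) begins 54 mm behind the grasp point. The pads swing forward as they close: fully open they stand 13 mm farther back than shut.
Start: joints at [-1.355, 0.286, 1.577, -0, 1.279, -0.15], TCP at [0.241, -0.63, 0.231] pointing down, gripper open.
Joint ranges: [-2.77, 2.77], [-0.9, 2.22], [0.21, 2.48], [-1.53, 4.67], [0.24, 2.81], [-2.84, 2.84]. Speed limits (rad/s): [2.79, 2.79, 3.14, 3.14, 3.14, 3.14].

## Interface

Orientations are given as a unit quaternion [x, y, z, w].
In Python, from plant import ctrl gives the robot as it stands.
- The arm moves only by the tool apply_moves, never from a script. Its argument "moves" is a list that holds one entry, the list of rows, each a list of 7 numbers: the shift along the tool's x, y, z in m, then the turn, a rotation vector about the tool's x, y, z in degrees, then the gripper's target within -1 to 1 (shut at 1, half-way at 0, fully open at -1). In form: [[[tx, ty, tz, ax, ay, az, hand], ...]]. A call has 1 to 12 rows; each row shifts and turns the pose as measured when the row begins, along the tool's axes as they then stand; what a row does not reach is not made up. A row lasts 1/10 s, in which the tool goes at most 50 mm and 8.59 degrees, less where a joint would pass 70% of its speed; a pose out of reach is approached as far as the arm can. A call with a gripper value outside its range is refused whole. The fingers move at their own pace and stop on an object; "force" is the grip in N (left out, the last holds). Time passes only in rows, so rows that do not move let the fingers close. It gives the time, the measured TCP pose, the force and the opening at its end, in the units of the state.
- ctrl.get_state(): the state, without advancing time (a new reading comes with each control period).
- ctrl.read_camera(name): name is "side" or "top" or "wrist"; returns the picture (400x640x3 uint8, red, green, blue); there is no depth.
- ctrl.get_calibration(name): a dict with "camera_matrix" (3x3 intrinsics, pixels), "cam_to_world" (4x4, takes a point from camera to world coordinates). Camera axes: x right, y up, looking along -z (the intrinsics and any distortion apply to the point x, -y, -z); pixel columns grow to the right and rows downward; lengths in m; the calibration is good to about 2 mm. A picture is of the moment at which its call begins: read the wrist's pose just before it. get_calibration takes no time and is no camera call; for the wrist camera it gives the pose at the moment of the call.
- ctrl.sign_off(): hands the job in, once; it reports no verdict.
The state is a dict: "time": time; "qpos": joint angles; "dq": joint speeds; "joint_efforts": joint torques, N m; "eef_pos": TCP position; "tcp_rot": TCP orientation; "contact_force": force on the tool from outside, world axes, zero at the start; "wrist_torque": the same for the moment, N m; "opening": opening from 0.0 (shut) to 1.0 (fully open).
Only numpy, scipy, OpenCV 4.12 (cv2) and the standard library are available. Lean on these libraries where they do the work, as an engineer would, in place of code of your own. Each camera call takes 0.05 s, during which the arm holds its last target. There are 200 camera calls.

## Working session

There is one attempt and no reset: what is moved stays moved. The work goes in short steps, Python scripts to look and compute and a tool call to move; the robot and the scene stay as the last step left them, time stands still between calls to the robot, and variables do not carry over. Pictures are saved under pics/ and viewed, about 8 in all and at most 12, crops included, and the job is handed in when it is done.

Besides the shell and the picture viewer there is one more tool, called after "Call:" by a JSON object that holds its "api" and its "payload", one argument or row to a line. apply_moves: Moves the arm, as the interface text tells. Its arguments: {"type":"object","properties":{"moves":{"type":"array","items":{"type":"array","items":{"type":"array","items":{"type":"number"}}}},"force":{"type":"number"}},"required":["moves"]}

```bash
mkdir -p pics; cat > h.py <<'E'
import numpy as np,cv2
from plant import ctrl
from scipy.spatial.transform import Rotation as R
def snap(name,fn=None):
    K=ctrl.get_calibration(name); im=np.array(ctrl.read_camera(name))
    if fn: cv2.imwrite('pics/'+fn,im[:,:,::-1])
    return im,np.array(K['camera_matrix']),np.array(K['cam_to_world']),K
def ray(u,v,K,T):
    d=np.linalg.inv(K)@[u,v,1]; d=T[:3,:3]@[d[0],-d[1],-d[2]]
    return T[:3,3],d/np.linalg.norm(d)
def onz(u,v,K,T,z):
    o,d=ray(u,v,K,T); return o+d*(z-o[2])/d[2]
def tri(r1,r2):
    (o1,d1),(o2,d2)=r1,r2
    A=np.c_[d1,-d2]; s=np.linalg.lstsq(A,o2-o1,rcond=None)[0]
    p,q=o1+s[0]*d1,o2+s[1]*d2; return (p+q)/2,np.linalg.norm(p-q)
def proj(P,K,T):
    c=T[:3,:3].T@(np.array(P)-T[:3,3]); c=K@[c[0],-c[1],-c[2]]; return c[:2]/c[2]
E
python3 - <<'E'
from h import *
for n in ('top','side'):
    im,K,T,c=snap(n,n+'0.png'); np.set_printoptions(precision=4,suppress=True)
    np.save(n+'0.npy',im); print(n,list(c),K,T)
    for k in c:
        if k not in('camera_matrix','cam_to_world'): print(k,c[k])
print(ctrl.get_state())
E
```

```text
top ['camera_matrix', 'cam_to_world'] [[367.2858   0.     320.2647]
 [  0.     367.2858 204.7319]
 [  0.       0.       1.    ]] [[ 0.026   0.9887 -0.1477  0.3724]
 [-0.9997  0.0259 -0.0028  0.0095]
 [ 0.0011  0.1477  0.989   1.1961]
 [ 0.      0.      0.      1.    ]]
side ['camera_matrix', 'cam_to_world'] [[500.5262   0.     322.2546]
 [  0.     500.5262 198.6128]
 [  0.       0.       1.    ]] [[-0.7864  0.3555 -0.5052 -0.207 ]
 [-0.6176 -0.4337  0.6562  0.9792]
 [ 0.0142  0.828   0.5606  0.9535]
 [ 0.      0.      0.      1.    ]]
{'time': 0.1, 'qpos': array([-1.355 ,  0.2871,  1.578 ,  0.    ,  1.2786, -0.15  ]), 'dq': array([ 0.002 , -0.0026, -0.0024,  0.0013,  0.0001, -0.0002]), 'joint_efforts': array([  0.001 , -40.7299, -29.3699,  -0.0001,   0.0034,   0.    ]), 'eef_pos': array([ 0.2413, -0.6298,  0.2301]), 'tcp_rot': array([ 0.9833,  0.1819, -0.    , -0.0011]), 'contact_force': array([0.1142, 0.4182, 0.0086]), 'wrist_torque': array([-0.0747, -0.0452, -0.0114]), 'opening': 1.0020500626974194}
```

View pics/top0.png

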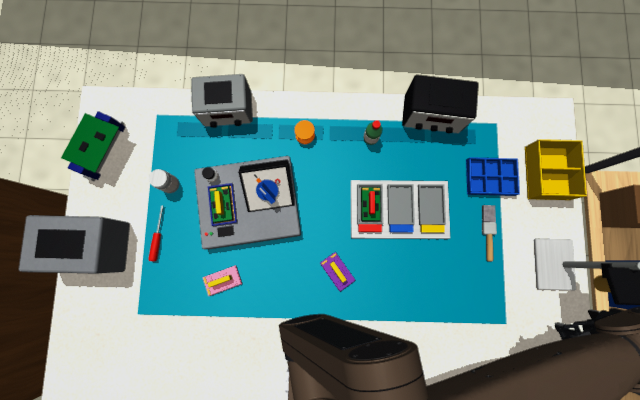

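View pics/side0.png

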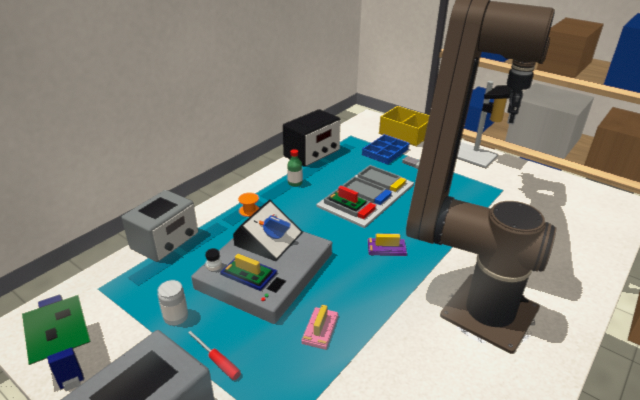

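The top view shows the tester around (250,200), the yellow module in its nest at (221,203), the blue knob at (267,189) and the yellow-tagged bay at (432,205). The pink and purple decoys are at (222,280) and (338,271). In the side view the knob is at (277,228) and the module at (247,267).

```bash
cat >> h.py <<'E'
def blobs(im,lo,hi,roi,amin=15):
    """hsv (opencv) mask in roi (x0,y0,x1,y1): list of (area, centroid, minAreaRect)"""
    x0,y0,x1,y1=roi; h=cv2.cvtColor(np.ascontiguousarray(im[y0:y1,x0:x1]),cv2.COLOR_RGB2HSV)
    m=cv2.inRange(h,np.array(lo),np.array(hi)); cs,_=cv2.findContours(m,cv2.RETR_EXTERNAL,cv2.CHAIN_APPROX_NONE,offset=(x0,y0))
    out=[]
    for c in cs:
        M=cv2.moments(c)
        if M['m00']>=amin: out.append((M['m00'],np.array([M['m10'],M['m01']])/M['m00'],cv2.minAreaRect(c)))
    return sorted(out,key=lambda b:-b[0])
E
python3 - <<'E'
from h import *
np.set_printoptions(precision=4,suppress=True)
C={n:(np.load(n+'0.npy'),)+tuple(np.array(ctrl.get_calibration(n)[k]) for k in('camera_matrix','cam_to_world')) for n in('top','side')}
Y=((22,120,100),(35,255,255)); B=((105,120,60),(125,255,255))
J={'ymod':(Y,(200,180,245,235),(225,245,275,285),.10),'ytag':(Y,(415,215,450,240),(385,172,412,195),.02),'knob':(B,(245,170,290,210),(255,210,295,245),.13)}
for k,(c,rt,rs,z) in J.items():
    bt=blobs(C['top'][0],*c,rt)[:2]; bs=blobs(C['side'][0],*c,rs)[:2]
    print(k,[(b[0],b[1]) for b in bt],[(b[0],b[1]) for b in bs])
    print('  onz',onz(*bt[0][1],*C['top'][1:],z),'tri',tri(ray(*bt[0][1],*C['top'][1:]),ray(*bs[0][1],*C['side'][1:])),bt[0][2])
# tester deck corners (picked from the picture)
for p,z in (((195,166),.05),((202,248),.05),((300,236),.05),((291,157),.13),((351,181),.012),((450,181),.012),((448,238),.012),((351,238),.012)): print(p,onz(*p,*C['top'][1:],z))
E
python3 - <<'E'
import cv2
import numpy as np
a=cv2.imread('pics/top0.png')[140:260,185:310]; b=cv2.imread('pics/side0.png')[190:310,185:340]
a=cv2.resize(a,None,fx=5,fy=5,interpolation=cv2.INTER_CUBIC)[:,:,:]
cv2.imwrite('pics/c0.png',a)
E
```

```text
ymod [(108.5, array([216.9555, 200.9247]))] [(280.0, array([246.8113, 263.4387]))]
  onz [0.5396 0.3249 0.1   ] tri (array([0.5395, 0.3266, 0.09  ]), np.float64(0.0038546995041049753)) ((216.92308044433594, 200.38461303710938), (25.96091651916504, 7.893520832061768), 74.74488067626953)
ytag [(169.0, array([432.1538, 228.2692]))] [(110.5, array([397.4042, 184.0241]))]
  onz [ 0.4811 -0.348   0.02  ] tri (array([ 0.4823, -0.3456,  0.0247]), np.float64(0.00380107322680614)) ((432.5, 228.0), (8.0, 23.0), 90.0)
knob [(342.0, array([267.0083, 190.3489]))] [(327.5, array([274.8443, 227.3481]))]
  onz [0.5704 0.1707 0.13  ] tri (array([0.5767, 0.1758, 0.0987]), np.float64(0.0011318342402512384)) ((267.1000061035156, 189.8000030517578), (22.360681533813477, 20.124614715576172), 26.56505012512207)
(195, 166) [0.6585 0.4172 0.05  ]
(202, 248) [0.3984 0.3756 0.05  ]
(300, 236) [0.4435 0.0732 0.05  ]
(291, 157) [0.6737 0.1038 0.13  ]
(351, 181) [ 0.6309 -0.0863  0.012 ]
(450, 181) [ 0.6394 -0.4122  0.012 ]
(448, 238) [ 0.4518 -0.4008  0.012 ]
(351, 238) [ 0.4437 -0.0888  0.012 ]
```

View pics/c0.png

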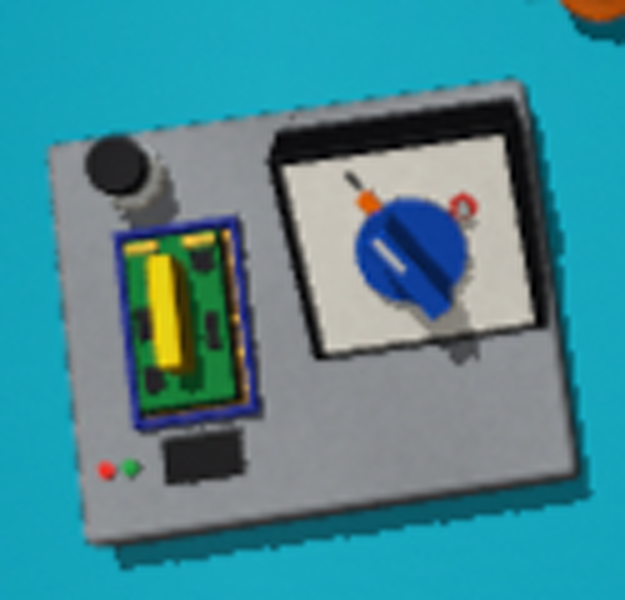

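The crop shows the knob's lug at crop (368,202) and the stop pin at (463,207), with the tester turned about 8.7°. The nest estimate agrees with the tester's corners to within about 7 mm. Next I'll plan the move to a close view of the panel.

```bash
cat >> h.py <<'E'
def plan(pos,Rt,n=None):
    """print per-row shift (mm, tool axes) and turn (deg) to reach pos, Rt from the measured pose (rows re-evaluated along a straight, steady path)"""
    s=ctrl.get_state(); p=np.array(s['eef_pos']); r=R.from_quat(s['tcp_rot']); rt=R.from_matrix(Rt)
    w=(r.inv()*rt).as_rotvec(degrees=True); d=np.array(pos)-p
    k=n or int(np.ceil(max(np.linalg.norm(d)/.045,np.linalg.norm(w)/8.3,1)))
    print('rows',k,'turn/row',np.round(w/k,2),'total turn',np.round(w,1),'total shift tool',np.round(r.inv().apply(d)*1e3,1))
    for i in range(k):
        ri=r*R.from_rotvec(w*i/k,degrees=True); print(list(np.round(ri.inv().apply(d/k),3)))
def axes(x,z):
    z=np.array(z)/np.linalg.norm(z); x=np.array(x)-np.dot(x,z)*z; x/=np.linalg.norm(x); return np.c_[x,np.cross(z,x),z]
def knobframe(psi):
    ex=np.array([np.cos(psi),np.sin(psi),0]); t=np.radians(35); z=np.array([0,0,1.])
    kx=np.cos(t)*ex+np.sin(t)*z; kz=-np.sin(t)*ex+np.cos(t)*z
    return np.c_[kx,np.cross(kz,kx),kz]
E
python3 - <<'E'
from h import *
np.set_printoptions(precision=4,suppress=True)
T=np.array(ctrl.get_calibration('wrist')['cam_to_world']); s=ctrl.get_state(); r=R.from_quat(s['tcp_rot'])
print('cam in tool',r.inv().apply(T[:3,3]-s['eef_pos']),r.as_matrix().T@T[:3,:3],ctrl.get_calibration('wrist')['camera_matrix'])
a=np.radians(110)
plan([.44,-.3,.36],axes([np.cos(a),np.sin(a),0],[0,0,-1]))
E
```

```text
cam in tool [ 0.0697  0.0011 -0.1429] [[-0.0002  0.9605  0.2782]
 [ 1.      0.0001  0.0004]
 [ 0.0004  0.2782 -0.9605]] [[325.0581   0.     321.9007]
 [  0.     325.0581 203.2997]
 [  0.       0.       1.    ]]
rows 11 turn/row [-0.01 -0.01 -8.09] total turn [ -0.1  -0.1 -89. ] total shift tool [ 303.5 -237.2 -129.3]
[np.float64(0.028), np.float64(-0.022), np.float64(-0.012)]
[np.float64(0.03), np.float64(-0.017), np.float64(-0.012)]
[np.float64(0.033), np.float64(-0.013), np.float64(-0.012)]
[np.float64(0.034), np.float64(-0.008), np.float64(-0.012)]
[np.float64(0.035), np.float64(-0.003), np.float64(-0.012)]
[np.float64(0.035), np.float64(0.002), np.float64(-0.012)]
[np.float64(0.034), np.float64(0.006), np.float64(-0.012)]
[np.float64(0.033), np.float64(0.011), np.float64(-0.012)]
[np.float64(0.031), np.float64(0.016), np.float64(-0.012)]
[np.float64(0.029), np.float64(0.02), np.float64(-0.012)]
[np.float64(0.026), np.float64(0.024), np.float64(-0.012)]
```

Call:
{"api": "apply_moves", "payload": {
  "moves": [
    [[0.028, -0.022, -0.012, 0, 0, -8.1, -1], [0.03, -0.017, -0.012, 0, 0, -8.1, -1], [0.033, -0.013, -0.012, 0, 0, -8.1, -1], [0.034, -0.008, -0.012, 0, 0, -8.1, -1], [0.035, -0.003, -0.012, 0, 0, -8.1, -1], [0.035, 0.002, -0.012, 0, 0, -8.1, -1], [0.034, 0.006, -0.012, 0, 0, -8.1, -1], [0.033, 0.011, -0.012, 0, 0, -8.1, -1], [0.031, 0.016, -0.012, 0, 0, -8.1, -1], [0.029, 0.02, -0.012, 0, 0, -8.1, -1], [0.026, 0.024, -0.012, 0, 0, -8.1, -1]]
  ]
}}

```text
time: 1.2
eef_pos: [0.4347, -0.2834, 0.3582]
tcp_rot: [0.55, 0.835, 0.006, -0.009]
contact_force: [0.7, -0.0, -0.1]
opening: 1.003
```

```bash
python3 - <<'E'
from h import *
print(ctrl.get_state()['eef_pos'],ctrl.get_state()['qpos'])
F=knobframe(.152); bar=F@[np.cos(.5),np.sin(.5),0]
plan([.50,.16,.36],axes(np.r_[-bar[:2],0],[0,0,-1]),14)
E
```

```text
[ 0.43467526 -0.28338701  0.35823765] [-0.77741147 -0.12439429  1.78593003  0.00811712  1.49902823 -1.18315906]
rows 14 turn/row [ 0.08 -0.06 -7.8 ] total turn [   1.1   -0.8 -109.2] total shift tool [381.7 234.8   6.2]
[np.float64(0.027), np.float64(0.017), np.float64(0.0)]
[np.float64(0.025), np.float64(0.02), np.float64(0.0)]
[np.float64(0.022), np.float64(0.023), np.float64(0.0)]
[np.float64(0.018), np.float64(0.026), np.float64(0.0)]
[np.float64(0.015), np.float64(0.028), np.float64(0.0)]
[np.float64(0.011), np.float64(0.03), np.float64(0.0)]
[np.float64(0.006), np.float64(0.031), np.float64(0.0)]
[np.float64(0.002), np.float64(0.032), np.float64(0.0)]
[np.float64(-0.002), np.float64(0.032), np.float64(0.0)]
[np.float64(-0.007), np.float64(0.031), np.float64(-0.0)]
[np.float64(-0.011), np.float64(0.03), np.float64(-0.0)]
[np.float64(-0.015), np.float64(0.028), np.float64(-0.0)]
[np.float64(-0.018), np.float64(0.026), np.float64(-0.0)]
[np.float64(-0.022), np.float64(0.023), np.float64(-0.0)]
```

Call:
{"api": "apply_moves", "payload": {
  "moves": [
    [[0.027, 0.017, 0, 0, 0, -7.8, -1], [0.025, 0.02, 0, 0, 0, -7.8, -1], [0.022, 0.023, 0, 0, 0, -7.8, -1], [0.018, 0.026, 0, 0, 0, -7.8, -1], [0.015, 0.028, 0, 0, 0, -7.8, -1], [0.011, 0.03, 0, 0, 0, -7.8, -1], [0.006, 0.031, 0, 0, 0, -7.8, -1], [0.002, 0.032, 0, 0, 0, -7.8, -1], [-0.002, 0.032, 0, 0, 0, -7.8, -1], [-0.007, 0.031, 0, 0, 0, -7.8, -1], [-0.011, 0.03, 0, 0, 0, -7.8, -1], [-0.015, 0.028, 0, 0, 0, -7.8, -1]]
  ]
}}

```text
time: 2.4
eef_pos: [0.4768, 0.1134, 0.362]
tcp_rot: [-0.266, 0.964, 0.011, -0.003]
contact_force: [0.7, -0.1, -0.2]
opening: 0.999
```

```bash
python3 - <<'E'
from h import *
print(ctrl.get_state()['eef_pos'],ctrl.get_state()['qpos'])
F=knobframe(.152); bar=F@[np.cos(.5),np.sin(.5),0]
plan(np.array([.591,.178,.078])+.17*F[:,2],axes(-bar,-F[:,2]))
E
```

```text
[0.47681688 0.11336021 0.36196035] [ 0.01560357 -0.20002051  1.84552565  0.02012466  1.50740845 -2.09530043]
rows 5 turn/row [ 3.26 -6.31 -1.33] total turn [ 16.3 -31.6  -6.7] total shift tool [-40.8  30.3 145.5]
[np.float64(-0.008), np.float64(0.006), np.float64(0.029)]
[np.float64(-0.005), np.float64(0.008), np.float64(0.029)]
[np.float64(-0.002), np.float64(0.009), np.float64(0.029)]
[np.float64(0.001), np.float64(0.011), np.float64(0.029)]
[np.float64(0.004), np.float64(0.012), np.float64(0.028)]
```

Call:
{"api": "apply_moves", "payload": {
  "moves": [
    [[-0.008, 0.006, 0.029, 3.3, -6.3, -1.3, -1], [-0.005, 0.008, 0.029, 3.3, -6.3, -1.3, -1], [-0.002, 0.009, 0.029, 3.3, -6.3, -1.3, -1], [0.001, 0.011, 0.029, 3.3, -6.3, -1.3, -1], [0.004, 0.012, 0.028, 3.3, -6.3, -1.3, -1], [0, 0, 0, 0, 0, 0, -1]]
  ]
}}

```text
time: 3.0
eef_pos: [0.4917, 0.1687, 0.2075]
tcp_rot: [-0.31, 0.9, -0.053, 0.303]
contact_force: [-1.6, -0.8, -1.4]
opening: 0.996
```

```bash
python3 - <<'E'
from h import *
im,K,T,_=snap('wrist','w1.png'); np.savez('w1.npz',im=im,K=K,T=T)
s=ctrl.get_state();print(s['eef_pos'],s['qpos'],s['wrist_torque'])
E
```

```text
[0.49575695 0.16875583 0.21394024] [ 0.12544845 -0.35609041  2.32449142  0.03512187  0.53999394 -2.13255125] [-0.06069459  0.270647   -0.03746783]
```

View pics/w1.png

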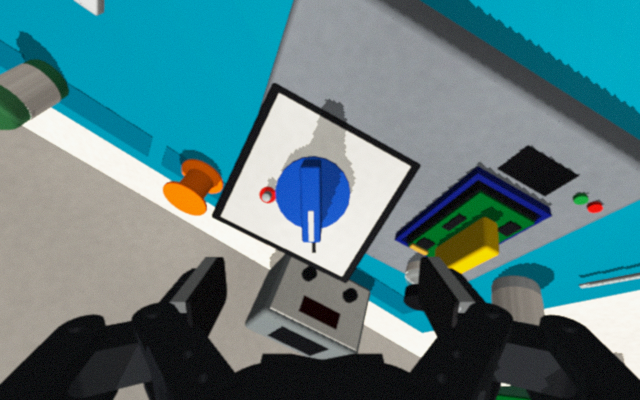

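The wrist view is good. It shows the knob skirt at about (312,190), the bar vertical at x≈311 with its pointer line at (310,225), the tick at (313,247), the pin at (267,195) and the panel corners. I'll take a second view from one side so I can triangulate.

Call:
{"api": "apply_moves", "payload": {
  "moves": [
    [[0, 0.04, 0.01, 0, 0, 0, -1], [0, 0.04, 0.01, 0, 0, 0, -1], [0, 0, 0, 0, 0, 0, -1]]
  ]
}}

```text
time: 3.35
eef_pos: [0.475, 0.2359, 0.1881]
tcp_rot: [-0.304, 0.898, -0.057, 0.314]
contact_force: [1.0, 0.1, 0.0]
opening: 1.003
```

```bash
python3 - <<'E'
from h import *
im,K,T,_=snap('wrist','w2.png'); np.savez('w2.npz',im=im,K=K,T=T)
s=ctrl.get_state();print(s['eef_pos'],s['qpos'])
a=cv2.imread('pics/w1.png')[70:295,200:430]; b=im[:,:,::-1]
B=((105,120,60),(122,255,255))
for f in('w1.npz','w2.npz'):
    i=np.load(f)['im']; print([(x[0],x[1],x[2]) for x in blobs(i,*B,(100,60,560,300),300)][:4])
cv2.imwrite('pics/w2s.png',np.vstack([cv2.resize(a,(460,450))[:290],cv2.resize(b,(460,288))]) if 0 else b)
E
```

```text
[0.477016   0.23538057 0.19061642] [ 0.3159852  -0.28455034  2.32393027 -0.22876341  0.46610339 -1.73698096]
[(4092.0, array([312.36546921, 193.02639296]), ((314.00103759765625, 194.65924072265625), (78.62896728515625, 72.38705444335938), 52.765167236328125)), (1092.0, array([475.89972527, 202.82753358]), ((469.4757995605469, 204.29750061035156), (60.810123443603516, 156.32859802246094), 80.98067474365234))]
[(4743.0, array([233.9331998 , 172.64986998]), ((235.05880737304688, 173.7353057861328), (84.618408203125, 75.86641693115234), 64.65382385253906)), (1162.5, array([416.98637993, 183.70810036]), ((412.53411865234375, 207.46044921875), (93.5009536743164, 121.08112335205078), 40.76360321044922))]
```

View pics/w2s.png

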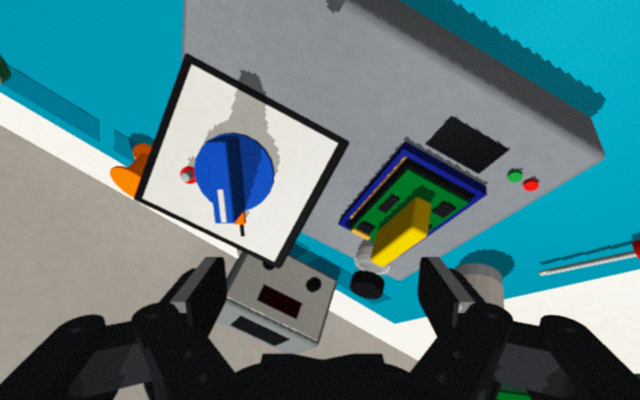

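View 2 shows the same features shifted left: skirt about (235,170), pointer line (222,205), pin (188,175). I'll triangulate the panel corners, pointer line and pin tip.

```bash
cat > m.py <<'E'
from h import *
np.set_printoptions(precision=4,suppress=True)
D=[np.load(f) for f in('w1.npz','w2.npz')]
def quad(im,roi,dbg):
    x0,y0,x1,y1=roi; h=cv2.cvtColor(np.ascontiguousarray(im[y0:y1,x0:x1]),cv2.COLOR_RGB2HSV)
    m=cv2.inRange(h,np.array((0,0,190)),np.array((179,45,255)))
    cs,_=cv2.findContours(m,cv2.RETR_EXTERNAL,cv2.CHAIN_APPROX_NONE,offset=(x0,y0)); c=cv2.convexHull(max(cs,key=cv2.contourArea))
    q=cv2.approxPolyDP(c,8,True)[:,0].astype(float); q=q[np.argsort(q[:,1])]; return q,cv2.contourArea(c)
rois=[(205,70,430,290),(130,45,360,275)]
Q=[quad(d['im'],r,0) for d,r in zip(D,rois)]
for q,a in Q: print(a,q.tolist())
def lab(q): return [q[:,1].argmin(),q[:,0].argmax(),q[:,1].argmax(),q[:,0].argmin()]
P=[]
for i,j in zip(lab(Q[0][0]),lab(Q[1][0])):
    p,e=tri(ray(*Q[0][0][i],D[0]['K'],D[0]['T']),ray(*Q[1][0][j],D[1]['K'],D[1]['T'])); P.append(p); print('corner',p,e)
P=np.array(P); c=P.mean(0); n=np.linalg.svd(P-c)[2][2]; n*=np.sign(n[2]); print('centre',c,'n',n,'tilt',np.degrees(np.arccos(n[2])),'yaw',np.arctan2(-n[1],-n[0]))
print('sides',[np.linalg.norm(P[i]-P[(i+1)%4]) for i in range(4)])
# pointer line (white blob within the blue), lug orange, pin
for d,r in zip(D,[(290,200,330,245),(205,180,240,228)]):
    print('white',[(b[0],b[1],b[2]) for b in blobs(d['im'],(0,0,150),(179,90,255),r,15)][:3])
for d,r in zip(D,[(250,180,285,210),(175,160,205,190)]):
    print('pin foot red',[(b[0],b[1]) for b in blobs(d['im'],(0,120,60),(10,255,255),r,3)],[(b[0],b[1]) for b in blobs(d['im'],(170,120,60),(179,255,255),r,3)])
E
python3 m.py
python3 - <<'E'
import cv2,numpy as np
a=cv2.imread('pics/w1.png')[150:260,250:350]; b=cv2.imread('pics/w2.png')[120:240,170:290]
cv2.imwrite('pics/c1.png',np.hstack([cv2.resize(a,(400,440),interpolation=2),cv2.resize(b,(400,400),interpolation=2)[:440] if 0 else cv2.copyMakeBorder(cv2.resize(b,(400,400),interpolation=2),0,40,0,0,0)]))
E
```

```text
18930.5 [[278.0, 94.0], [409.0, 166.0], [221.0, 215.0], [342.0, 275.0]]
21402.5 [[192.0, 65.0], [336.0, 143.0], [143.0, 197.0], [274.0, 260.0]]
corner [0.5465 0.1018 0.0529] 0.0006801224631848409
corner [0.5218 0.2309 0.0553] 0.0001012762941195925
corner [0.6215 0.2489 0.1268] 3.512396357779131e-05
corner [0.6449 0.1196 0.1262] 0.00017852713113848955
centre [0.5837 0.1753 0.0903] n [-0.5722 -0.1162  0.8118] tilt 35.7255183542034 yaw 0.2003258346209445
sides [np.float64(0.1314315327038446), np.float64(0.12403838531732078), np.float64(0.13140370156749737), np.float64(0.12395332156552907)]
white [(380.0, array([301.743 , 231.5833]), ((301.5, 227.5), (33.0, 23.0), 90.0)), (146.5, array([324.5711, 236.2981]), ((322.5, 235.0), (18.0, 13.0), 90.0))]
white [(487.5, array([216.587 , 213.2892]), ((222.0, 208.0), (38.0, 34.0), 90.0))]
pin foot red [(82.0, array([267.5874, 192.4329]))] []
pin foot red [(45.5, array([186.6007, 169.2784])), (22.0, array([190.8788, 180.6515]))] []
```

View pics/c1.png

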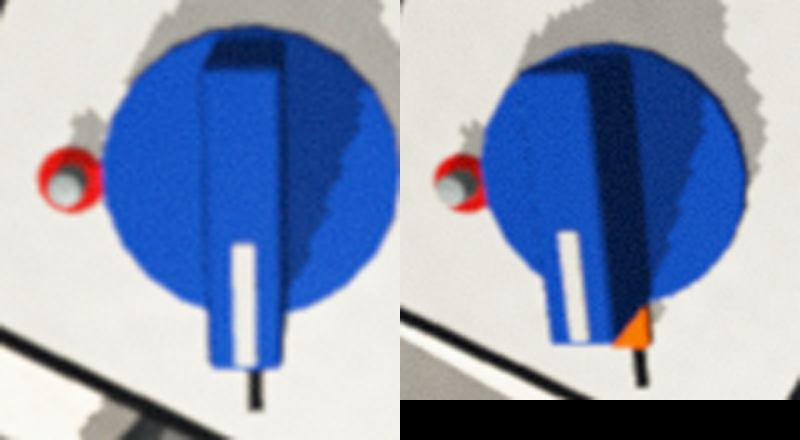

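The crops show the bar top corners, tick and pin tip clearly, so I'll triangulate those points.

```bash
cat > m2.py <<'E'
from h import *
np.set_printoptions(precision=4,suppress=True)
D=[np.load(f) for f in('w1.npz','w2.npz')]
A=dict(bl0=((300.75,167.5),(206,142.5)),bl1=((320,167.5),(226.1,141.6)),bl2=((320.5,242),(233.6,222.9)),bl3=((302.5,242),(215.6,222.9)),pin=((266.5,196.2),(185,176.1)),tick=((314,247.5),(242.3,231)),ln0=((311,211),(220.7,189.5)),ln1=((311.2,241.5),(224,222)))
P={}
for k,(a,b) in A.items():
    P[k],e=tri(ray(*a,D[0]['K'],D[0]['T']),ray(*b,D[1]['K'],D[1]['T'])); print(k,P[k],e)
F=knobframe(.18); bt=np.mean([P['bl%d'%i] for i in range(4)],0); o=bt-.045*F[:,2]
print('bar top',bt,'panel pt',o,'len',np.linalg.norm(P['bl3']-P['bl0']),np.linalg.norm(P['bl2']-P['bl1']))
c=np.array([.5837,.1753,.0903]); print('height of panel centre vs o along n',(c-o)@F[:,2])
for k in P:
    q=F.T@(P[k]-o); print(k,q,'r',np.hypot(*q[:2]),'ang',np.arctan2(q[1],q[0]))
b=F.T@(P['bl3']+P['bl2']-P['bl0']-P['bl1']); print('bar ang',np.arctan2(b[1],b[0]))
E
python3 m2.py
```

```text
bl0 [0.5441 0.1478 0.1125] 8.032903753880978e-05
bl1 [0.5353 0.1594 0.109 ] 0.0003892255694975244
bl2 [0.5727 0.1957 0.1414] 3.9462547224982134e-05
bl3 [0.5826 0.1846 0.144 ] 0.0001865132192461784
pin [0.6003 0.1428 0.1116] 0.00015414477055498627
tick [0.6174 0.2091 0.1197] 5.9315822794453335e-05
ln0 [0.5607 0.1742 0.1294] 4.1724188452609375e-05
ln1 [0.5768 0.1895 0.1428] 0.00036351375331174175
bar top [0.5587 0.1719 0.1267] panel pt [0.5841 0.1765 0.0899] len 0.0619034227623457 0.06135910659898029
height of panel centre vs o along n 0.0006846479796923086
bl0 [-0.0234 -0.0211  0.0441] r 0.031522096608278836 ang -2.4095243892197837
bl1 [-0.0308 -0.0081  0.045 ] r 0.03188172474202573 ang -2.885068944438303
bl2 [0.0232 0.0209 0.0466] r 0.03124373930031416 ang 0.7337230885636052
bl3 [0.0311 0.0082 0.0443] r 0.0321530085588238 ang 0.25905821063836687
pin [ 0.0206 -0.0361  0.0121] r 0.041551479449380174 ang -1.0518950114820105
tick [0.0487 0.0261 0.0023] r 0.05528797721098408 ang 0.49251074550431334
ln0 [0.0035 0.0019 0.0458] r 0.004013587963806258 ang 0.5018783863323781
ln1 [0.0265 0.014  0.0461] r 0.029951945751743977 ang 0.48808923469411714
bar ang 0.49292133321512654
```

Everything fits: bar length 62 mm, pin radius 41.6 mm, tick at 0.49 rad, panel plane within 0.7 mm. The pin is at −1.05 rad, so I expect about 1.3 rad of travel. Next I'll approach along the knob axis.

```bash
cat >> h.py <<'E'
O=np.array([.5841,.1765,.0900]); PSI=.18; F=knobframe(PSI)
def bar(t): return F@[np.cos(t),np.sin(t),0]
def tk():
    "tool in knob frame"
    s=ctrl.get_state(); r=R.from_quat(s['tcp_rot']); p=F.T@(s['eef_pos']-O); m=F.T@r.as_matrix()
    x=-m[:,0]; print('tcp in knob mm',np.round(p*1e3,1),'bar ang',round(float(np.arctan2(x[1],x[0])),3),'z',np.round(m[:,2],3),'q',np.round(s['qpos'],2),'Tz',np.round(r.inv().apply(s['wrist_torque']),3),'F',np.round(r.inv().apply(s['contact_force']),1),'op',round(s['opening'],3),'t',s['time'])
E
python3 - <<'E'
from h import *
tk(); plan(O+.085*F[:,2],axes(-bar(.495),-F[:,2]),5)
E
```

```text
tcp in knob mm [-20.   77.1 136.8] bar ang 0.48 z [ 0.042 -0.02  -0.999] q [ 0.32 -0.28  2.32 -0.23  0.47 -1.74] Tz [-0.125  0.171 -0.017] F [-0.9 -1.3 -0.3] op 0.999 t 3.4
rows 5 turn/row [-0.43  0.32 -0.18] total turn [-2.1  1.6 -0.9] total shift tool [ 19.4 -75.7  54.1]
[np.float64(0.004), np.float64(-0.015), np.float64(0.011)]
[np.float64(0.004), np.float64(-0.015), np.float64(0.011)]
[np.float64(0.004), np.float64(-0.015), np.float64(0.011)]
[np.float64(0.004), np.float64(-0.015), np.float64(0.011)]
[np.float64(0.004), np.float64(-0.015), np.float64(0.01)]
```

Call:
{"api": "apply_moves", "payload": {
  "moves": [
    [[0.004, -0.015, 0.011, -0.43, 0.32, -0.18, -1], [0.004, -0.015, 0.011, -0.43, 0.32, -0.18, -1], [0.004, -0.015, 0.011, -0.43, 0.32, -0.18, -1], [0.004, -0.015, 0.011, -0.43, 0.32, -0.18, -1], [0.004, -0.015, 0.011, -0.43, 0.32, -0.18, -1], [0, 0, 0, 0, 0, 0, -1], [0, 0, 0, 0, 0, 0, -1]]
  ]
}}

```text
time: 4.1
eef_pos: [0.5618, 0.1621, 0.1895]
tcp_rot: [-0.311, 0.896, -0.052, 0.314]
contact_force: [-0.0, 0.4, -0.1]
opening: 0.996
```

```bash
python3 - <<'E'
from h import *
tk(); plan(O+.0165*F[:,2],axes(-bar(.495),-F[:,2]),6)
E
```

```text
tcp in knob mm [ 36.9 -10.2  95.6] bar ang 0.49 z [ 0.037 -0.005 -0.999] q [ 0.08 -0.16  2.22  0.12  0.43 -2.25] Tz [-0.15   0.235 -0.071] F [-0.2  0.3  0.1] op 0.996 t 4.1
rows 6 turn/row [-0.21  0.28 -0.05] total turn [-1.3  1.7 -0.3] total shift tool [30.1 28.1 77.6]
[np.float64(0.005), np.float64(0.005), np.float64(0.013)]
[np.float64(0.005), np.float64(0.005), np.float64(0.013)]
[np.float64(0.005), np.float64(0.005), np.float64(0.013)]
[np.float64(0.005), np.float64(0.005), np.float64(0.013)]
[np.float64(0.005), np.float64(0.005), np.float64(0.013)]
[np.float64(0.005), np.float64(0.004), np.float64(0.013)]
```

Call:
{"api": "apply_moves", "payload": {
  "moves": [
    [[0.009, 0.009, 0.004, -0.6, 0.8, 0, -1], [0.009, 0.009, 0.004, -0.6, 0.8, 0, -1], [0.004, 0.004, 0.002, 0, 0, 0, -1], [0, 0, 0, 0, 0, 0, -1], [0, 0, 0, 0, 0, 0, -1]]
  ]
}}

```text
time: 4.6
eef_pos: [0.5411, 0.1694, 0.1648]
tcp_rot: [-0.315, 0.9, -0.046, 0.298]
contact_force: [-0.0, 0.6, -0.8]
opening: 0.998
```

```bash
python3 - <<'E'
from h import *
tk(); plan(O+.0165*F[:,2],axes(-bar(.495),-F[:,2]),6)
E
```

```text
tcp in knob mm [ 7.2  0.8 86.3] bar ang 0.492 z [ 0.002  0.001 -1.   ] q [ 0.1  -0.16  2.26  0.11  0.43 -2.22] Tz [-0.121  0.28  -0.002] F [0.1 0.7 0.7] op 0.998 t 4.6
rows 6 turn/row [ 0.    0.02 -0.03] total turn [ 0.   0.1 -0.2] total shift tool [ 6.9  2.7 69.8]
[np.float64(0.001), np.float64(0.0), np.float64(0.012)]
[np.float64(0.001), np.float64(0.0), np.float64(0.012)]
[np.float64(0.001), np.float64(0.0), np.float64(0.012)]
[np.float64(0.001), np.float64(0.0), np.float64(0.012)]
[np.float64(0.001), np.float64(0.0), np.float64(0.012)]
[np.float64(0.001), np.float64(0.0), np.float64(0.012)]
```

Call:
{"api": "apply_moves", "payload": {
  "moves": [
    [[0.003, 0.001, 0.01, 0, 0, 0, -1], [0.003, 0.001, 0.01, 0, 0, 0, -1], [0.001, 0.001, 0.01, 0, 0, 0, -1], [0, 0, 0.01, 0, 0, 0, -1], [0, 0, 0, 0, 0, 0, -1], [0, 0, 0, 0, 0, 0, -1]]
  ]
}}

```text
time: 5.2
eef_pos: [0.5585, 0.1724, 0.1227]
tcp_rot: [-0.315, 0.9, -0.046, 0.297]
contact_force: [0.0, 0.5, -0.2]
opening: 0.998
```

```bash
python3 - <<'E'
from h import *
tk(); plan(O+.0165*F[:,2],axes(-bar(.495),-F[:,2]),1)
E
```

```text
tcp in knob mm [-2.5  0.5 41.7] bar ang 0.492 z [-0.001  0.002 -1.   ] q [ 0.11 -0.04  2.25  0.13  0.33 -2.25] Tz [-0.095  0.268 -0.009] F [-0.2  0.5  0.2] op 0.998 t 5.2
rows 1 turn/row [ 0.11  0.02 -0.16] total turn [ 0.1  0.  -0.2] total shift tool [-2.  -1.7 25.2]
[np.float64(-0.002), np.float64(-0.002), np.float64(0.025)]
```

Call:
{"api": "apply_moves", "payload": {
  "moves": [
    [[-0.001, -0.001, 0.009, 0, 0, 0, -1], [-0.001, -0.001, 0.009, 0, 0, 0, -1], [0, 0, 0.005, 0, 0, 0, -1], [0, 0, 0, 0, 0, 0, -1], [0, 0, 0, 0, 0, 0, -1]]
  ]
}}

```text
time: 5.7
eef_pos: [0.5756, 0.1744, 0.1042]
tcp_rot: [-0.315, 0.9, -0.046, 0.297]
contact_force: [-0.4, -0.4, 0.1]
opening: 0.999
```

```bash
python3 - <<'E'
from h import *
tk(); plan(O+.0175*F[:,2],axes(-bar(.495),-F[:,2]),1)
E
```

```text
tcp in knob mm [ 1.  -0.5 16.6] bar ang 0.492 z [ 0.     0.002 -1.   ] q [ 0.11  0.03  2.21  0.15  0.29 -2.27] Tz [-0.175  0.211  0.018] F [ 0.4 -0.1 -0.3] op 0.999 t 5.7
rows 1 turn/row [ 0.07  0.05 -0.17] total turn [ 0.1  0.1 -0.2] total shift tool [ 0.7  0.9 -0.9]
[np.float64(0.001), np.float64(0.001), np.float64(-0.001)]
```

Well centred. I'll close gently at 25 N.

Call:
{"api": "apply_moves", "payload": {
  "moves": [
    [[0, 0, 0, 0, 0, 0, 0], [0, 0, 0, 0, 0, 0, 0.5], [0, 0, 0, 0, 0, 0, 1], [0, 0, 0, 0, 0, 0, 1], [0, 0, 0, 0, 0, 0, 1], [0, 0, 0, 0, 0, 0, 1], [0, 0, 0, 0, 0, 0, 1], [0, 0, 0, 0, 0, 0, 1]]
  ],
  "force": 25
}}

```text
time: 6.5
eef_pos: [0.5747, 0.1756, 0.105]
tcp_rot: [-0.315, 0.9, -0.045, 0.297]
contact_force: [0.3, 1.4, -0.5]
opening: 0.184
```

```bash
python3 - <<'E'
from h import *
tk()
E
```

```text
tcp in knob mm [ 0.9  0.8 17.6] bar ang 0.493 z [ 0.     0.003 -1.   ] q [ 0.11  0.03  2.21  0.15  0.29 -2.27] Tz [-0.03   0.248  0.002] F [-0.8  1.1  0.7] op 0.184 t 6.5
```

Call:
{"api": "apply_moves", "payload": {
  "moves": [
    [[0, 0, 0, 0, 0, 3, 1], [0, 0, 0, 0, 0, 4, 1], [0, 0, 0, 0, 0, 4, 1], [0, 0, 0, 0, 0, 4, 1], [0, 0, 0, 0, 0, 4, 1], [0, 0, 0, 0, 0, 4, 1], [0, 0, 0, 0, 0, 0, 1]]
  ]
}}

```text
time: 7.2
eef_pos: [0.5748, 0.1754, 0.105]
tcp_rot: [-0.123, 0.946, 0.017, 0.3]
contact_force: [0.7, 0.6, -0.6]
opening: 0.186
```

```bash
python3 - <<'E'
from h import *
tk()
E
```

```text
tcp in knob mm [ 0.9  0.6 17.6] bar ang 0.079 z [-0.     0.003 -1.   ] q [ 0.11  0.03  2.21  0.15  0.29 -1.85] Tz [ 0.085  0.224 -0.046] F [-0.4  0.4  0.9] op 0.186 t 7.2
```

Call:
{"api": "apply_moves", "payload": {
  "moves": [
    [[0, 0, 0, 0, 0, 4, 1], [0, 0, 0, 0, 0, 4, 1], [0, 0, 0, 0, 0, 4, 1], [0, 0, 0, 0, 0, 4, 1], [0, 0, 0, 0, 0, 4, 1], [0, 0, 0, 0, 0, 4, 1], [0, 0, 0, 0, 0, 4, 1], [0, 0, 0, 0, 0, 3, 1], [0, 0, 0, 0, 0, 2, 1], [0, 0, 0, 0, 0, 0, 1], [0, 0, 0, 0, 0, 0, 1]]
  ]
}}

```text
time: 8.3
eef_pos: [0.5748, 0.175, 0.1049]
tcp_rot: [0.15, 0.942, 0.1, 0.283]
contact_force: [0.4, 0.7, -0.7]
opening: 0.182
```

```bash
python3 - <<'E'
from h import *
tk()
E
```

```text
tcp in knob mm [ 0.8  0.2 17.6] bar ang -0.496 z [-0.001  0.002 -1.   ] q [ 0.11  0.03  2.21  0.15  0.29 -1.28] Tz [ 0.211  0.173 -0.15 ] F [0.3 0.6 0.9] op 0.182 t 8.3
```

Call:
{"api": "apply_moves", "payload": {
  "moves": [
    [[0, 0, 0, 0, 0, 3, 1], [0, 0, 0, 0, 0, 3, 1], [0, 0, 0, 0, 0, 3, 1], [0, 0, 0, 0, 0, 3, 1], [0, 0, 0, 0, 0, 1, 1], [0, 0, 0, 0, 0, 0, 1]]
  ]
}}

```text
time: 8.9
eef_pos: [0.5747, 0.1748, 0.1048]
tcp_rot: [0.255, 0.919, 0.131, 0.27]
contact_force: [-0.3, 1.0, 0.5]
opening: 0.18
```

```bash
python3 - <<'E'
from h import *
tk()
E
```

```text
tcp in knob mm [ 0.7  0.  17.6] bar ang -0.721 z [-0.001  0.001 -1.   ] q [ 0.11  0.03  2.21  0.15  0.29 -1.05] Tz [ 0.224  0.127 -0.098] F [ 0.6  0.9 -0.5] op 0.18 t 8.9
```

Call:
{"api": "apply_moves", "payload": {
  "moves": [
    [[0, 0, 0, 0, 0, 1.5, 1], [0, 0, 0, 0, 0, 1.5, 1], [0, 0, 0, 0, 0, 0, 1]]
  ]
}}

```text
time: 9.2
eef_pos: [0.5747, 0.1748, 0.1048]
tcp_rot: [0.28, 0.912, 0.138, 0.266]
contact_force: [0.0, 0.9, 0.1]
opening: 0.182
```

```bash
python3 - <<'E'
from h import *
tk()
E
```

```text
tcp in knob mm [ 0.7  0.  17.6] bar ang -0.775 z [-0.001  0.001 -1.   ] q [ 0.11  0.03  2.21  0.15  0.29 -1.  ] Tz [ 0.255  0.101 -0.125] F [0.5 0.8 0.1] op 0.182 t 9.2
```

Call:
{"api": "apply_moves", "payload": {
  "moves": [
    [[0, 0, 0, 0, 0, 1, 1], [0, 0, 0, 0, 0, 1, 1], [0, 0, 0, 0, 0, 0, 1]]
  ]
}}

```text
time: 9.5
eef_pos: [0.5747, 0.1748, 0.1048]
tcp_rot: [0.296, 0.907, 0.143, 0.264]
contact_force: [0.0, 1.4, -0.6]
opening: 0.183
```

```bash
python3 - <<'E'
from h import *
tk()
E
```

```text
tcp in knob mm [ 0.7  0.  17.6] bar ang -0.812 z [-0.001  0.001 -1.   ] q [ 0.11  0.03  2.21  0.15  0.29 -0.96] Tz [ 0.28   0.08  -0.225] F [1.1 0.9 0.7] op 0.183 t 9.5
```

Call:
{"api": "apply_moves", "payload": {
  "moves": [
    [[0, 0, 0, 0, 0, 1, 1], [0, 0, 0, 0, 0, 0, 1]]
  ]
}}

```text
time: 9.7
eef_pos: [0.5747, 0.1749, 0.1049]
tcp_rot: [0.303, 0.905, 0.145, 0.263]
contact_force: [0.4, 0.7, -1.3]
opening: 0.18
```

```bash
python3 - <<'E'
from h import *
tk()
E
```

```text
tcp in knob mm [ 0.7  0.1 17.6] bar ang -0.827 z [-0.001  0.001 -1.   ] q [ 0.11  0.03  2.21  0.14  0.29 -0.94] Tz [ 0.256  0.103 -0.509] F [0.6 0.2 1.4] op 0.18 t 9.7
```

Torque jumped to 0.51 N m, which is about 8 N on the pin. I'll hold.

Call:
{"api": "apply_moves", "payload": {
  "moves": [
    [[0, 0, 0, 0, 0, 0, 1], [0, 0, 0, 0, 0, 0, 1], [0, 0, 0, 0, 0, 0, 1]]
  ]
}}

```text
time: 10.0
eef_pos: [0.5747, 0.1749, 0.1049]
tcp_rot: [0.302, 0.905, 0.145, 0.263]
contact_force: [-0.1, 1.6, 0.2]
opening: 0.177
```

```bash
python3 - <<'E'
from h import *
tk()
E
```

```text
tcp in knob mm [ 0.7  0.1 17.7] bar ang -0.824 z [-0.002  0.001 -1.   ] q [ 0.11  0.03  2.21  0.14  0.29 -0.94] Tz [ 0.263  0.114 -0.474] F [ 1.   1.3 -0. ] op 0.177 t 10.0
```

Call:
{"api": "apply_moves", "payload": {
  "moves": [
    [[0, 0, 0, 0, 0, 0, 1], [0, 0, 0, 0, 0, 0, 1], [0, 0, 0, 0, 0, 0, 1], [0, 0, 0, 0, 0, 0.1, 1], [0, 0, 0, 0, 0, 0, 1], [0, 0, 0, 0, 0, 0.1, 1]]
  ]
}}

```text
time: 10.6
eef_pos: [0.5747, 0.1749, 0.1049]
tcp_rot: [0.303, 0.904, 0.145, 0.263]
contact_force: [0.4, 1.7, -1.1]
opening: 0.184
```

```bash
python3 - <<'E'
from h import *
tk()
E
```

```text
tcp in knob mm [ 0.7  0.1 17.6] bar ang -0.827 z [-0.002  0.001 -1.   ] q [ 0.11  0.03  2.21  0.14  0.29 -0.94] Tz [ 0.197  0.113 -0.58 ] F [1.2 1.  1.3] op 0.184 t 10.6
```

Call:
{"api": "apply_moves", "payload": {
  "moves": [
    [[0, 0, 0, 0, 0, 0, 1], [0, 0, 0, 0, 0, 0, 1], [0, 0, 0, 0, 0, 0, 1], [0, 0, 0, 0, 0, 0, -1], [0, 0, 0, 0, 0, 0, -1], [0, 0, 0, 0, 0, 0, -1], [0, 0, 0, 0, 0, 0, -1], [0, 0, 0, 0, 0, 0, -1], [0, 0, 0, 0, 0, 0, -1], [0, 0, 0, 0, 0, 0, -1]]
  ]
}}

```text
time: 11.6
eef_pos: [0.5748, 0.1747, 0.105]
tcp_rot: [0.308, 0.903, 0.147, 0.262]
contact_force: [-0.3, 0.0, 0.0]
opening: 1.003
```

Call:
{"api": "apply_moves", "payload": {
  "moves": [
    [[0, 0, -0.015, 0, 0, 0, -1], [0, 0, -0.02, 0, 0, 0, -1], [0, 0, -0.025, 0, 0, 0, -1], [0, 0, -0.025, 0, 0, 0, -1], [0, 0, -0.02, 0, 0, 0, -1], [0, 0, -0.015, 0, 0, 0, -1], [0, 0, 0, 0, 0, 0, -1], [0, 0, 0, 0, 0, 0, -1]]
  ]
}}

```text
time: 12.4
eef_pos: [0.5056, 0.1611, 0.2074]
tcp_rot: [0.309, 0.902, 0.147, 0.262]
contact_force: [0.2, 0.5, -0.4]
opening: 0.999
```

```bash
python3 - <<'E'
from h import *
tk(); im,K,T,_=snap('wrist','w3.png'); np.savez('w3.npz',im=im,K=K,T=T)
for k,h in(('tick',(.0553,.492,.0023)),('lug',(.046,.5,.006)),('bar end',(.032,.493,.045))):
    print(k,proj(O+F@[h[0]*np.cos(h[1]),h[0]*np.sin(h[1]),h[2]],K,T))
E
```

```text
tcp in knob mm [  1.8  -1.1 142.1] bar ang -0.841 z [ 0.     0.001 -1.   ] q [ 0.09 -0.32  2.31  0.1   0.55 -0.88] Tz [ 0.164  0.189 -0.03 ] F [0.3 0.3 0.5] op 0.999 t 12.4
tick [381.66433374 202.22613628]
lug [372.51613974 200.62611589]
bar end [362.58585454 210.53701402]
```

View pics/w3.png

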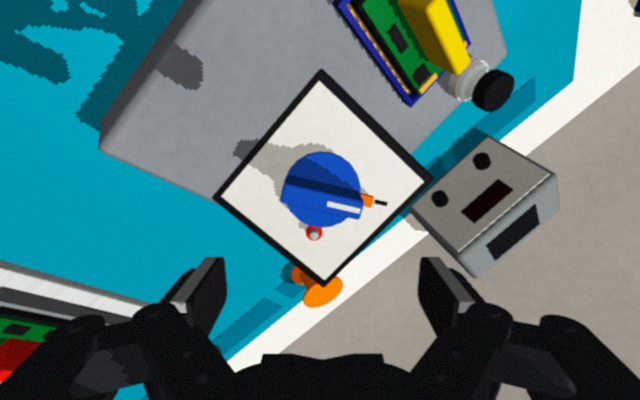

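The picture shows the knob sprung back: the lug at (368,201) is in line with the tick at (381,202), as projected. Now over to the module.

```bash
python3 - <<'E'
from h import *
plan([.53,.325,.30],axes([-np.cos(.18),-np.sin(.18),0],[0,0,-1]),7)
E
```

```text
rows 7 turn/row [ 2.11  4.7  -6.66] total turn [ 14.7  32.9 -46.6] total shift tool [ 52.5 176.7 -45.3]
[np.float64(0.007), np.float64(0.025), np.float64(-0.006)]
[np.float64(0.005), np.float64(0.026), np.float64(-0.007)]
[np.float64(0.003), np.float64(0.026), np.float64(-0.008)]
[np.float64(0.0), np.float64(0.026), np.float64(-0.008)]
[np.float64(-0.002), np.float64(0.025), np.float64(-0.009)]
[np.float64(-0.004), np.float64(0.025), np.float64(-0.011)]
[np.float64(-0.006), np.float64(0.024), np.float64(-0.012)]
```

Call:
{"api": "apply_moves", "payload": {
  "moves": [
    [[0.007, 0.025, -0.006, 2.1, 4.7, -6.6, -1], [0.005, 0.026, -0.007, 2.1, 4.7, -6.6, -1], [0.003, 0.026, -0.008, 2.1, 4.7, -6.6, -1], [0, 0.026, -0.008, 2.1, 4.7, -6.6, -1], [-0.002, 0.025, -0.009, 2.1, 4.7, -6.6, -1], [-0.004, 0.025, -0.011, 2.1, 4.7, -6.6, -1], [-0.006, 0.024, -0.012, 2.1, 4.7, -6.6, -1], [0, 0, 0, 0, 0, 0, -1], [0, 0, 0, 0, 0, 0, -1]]
  ]
}}

```text
time: 13.35
eef_pos: [0.5308, 0.3315, 0.2826]
tcp_rot: [-0.094, 0.995, -0.003, -0.019]
contact_force: [-1.0, 0.6, -0.5]
opening: 0.998
```

```bash
python3 - <<'E'
from h import *
np.set_printoptions(precision=4,suppress=True)
s=ctrl.get_state(); im,K,T,_=snap('wrist','w4.png'); np.savez('w4.npz',im=im,K=K,T=T)
print(s['eef_pos'],s['tcp_rot'],s['qpos'])
for c in (((22,120,60),(35,255,255)),((45,100,40),(80,255,200))):
    for b in blobs(im,*c,(0,0,640,400),400): print(b)
E
```

```text
[0.5308 0.3315 0.2826] [-0.0936  0.9954 -0.0034 -0.0188] [ 0.3944  0.1652  1.6266  0.0048  1.3878 -1.3649]
(1200.5, array([312.9792, 196.652 ]), ((312.9999694824219, 193.99996948242188), (49.99999237060547, 73.99998474121094), -0.0))
(3201.0, array([314.9006, 178.0294]), ((314.5, 184.0), (90.0, 53.0), 90.0))
(1152.5, array([625.3155, 345.1822]), ((631.5, 347.0000305175781), (48.790367126464844, 34.64822769165039), 45.0))
```

View pics/w4.png

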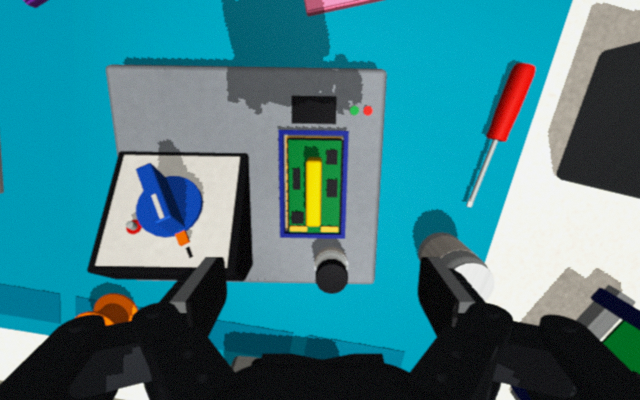

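The wrist view shows the module upright in the nest: handle x 306–321, y 158–227, rim corners about (279,129) and (344,237). The knob is at rest.

```bash
python3 - <<'E'
from h import *
np.set_printoptions(precision=4,suppress=True)
d=np.load('w4.npz'); im,K,T=d['im'],d['K'],d['T']
h=cv2.cvtColor(im,cv2.COLOR_RGB2HSV); Y=cv2.inRange(h,np.array((22,120,60)),np.array((35,255,255)))
for v in (152,156,158,160,164,170,180,200,215,222,224,226,228,230,234):
    c=np.where(Y[v,260:380])[0]+260; print(v,len(c),c[:1],c[-1:],im[v,313])
Bm=cv2.inRange(h,np.array((108,120,40)),np.array((125,255,255))); Bm[:,:265]=0; Bm[:,370:]=0
cs,_=cv2.findContours(Bm,cv2.RETR_EXTERNAL,cv2.CHAIN_APPROX_NONE); c=max(cs,key=cv2.contourArea)
q=cv2.approxPolyDP(cv2.convexHull(c),6,True)[:,0].astype(float); P=np.array([onz(*p,K,T,.06) for p in q]); print(q.tolist(),P,'rim centre',P.mean(0))
G=cv2.inRange(h,np.array((40,60,30)),np.array((85,255,255))); G[:,:265]=0;G[:,370:]=0;G[:125]=0;G[240:]=0
g=cv2.boundingRect(G); print('pcb box',g,onz(g[0]+g[2]/2,g[1]+g[3]/2,K,T,.067))
s=ctrl.get_state();print(s['eef_pos'],T[:3,3])
E
```

```text
152 1 [287] [287] [ 5 71 25]
156 0 [] [] [31 63 22]
158 14 [287] [320] [87 73 12]
160 15 [287] [320] [139 112   0]
164 17 [305] [321] [244 225   0]
170 16 [306] [321] [244 228   0]
180 17 [305] [321] [245 229   8]
200 16 [305] [320] [244 229   3]
215 16 [288] [320] [244 230   9]
222 16 [288] [320] [244 229   0]
224 16 [288] [320] [244 228   4]
226 38 [288] [336] [181 180  30]
228 39 [288] [338] [ 15 139  61]
230 36 [289] [338] [ 22 143  64]
234 0 [] [] [ 30  38 118]
[[347.0, 131.0], [344.0, 237.0], [281.0, 236.0], [279.0, 130.0]] [[0.4703 0.3464 0.06  ]
 [0.5923 0.3682 0.06  ]
 [0.6052 0.2939 0.06  ]
 [0.4833 0.2723 0.06  ]] rim centre [0.5378 0.3202 0.06  ]
pcb box (288, 139, 55, 95) [0.5368 0.3234 0.067 ]
[0.5305 0.3312 0.2823] [0.4663 0.3185 0.4281]
```

```bash
python3 - <<'E'
from h import *
np.set_printoptions(precision=4,suppress=True)
d=np.load('w4.npz'); K,T=d['K'],d['T']
a,b=onz(313.7,162,K,T,.103),onz(313,226.3,K,T,.103); m=(a+b)/2; print(a,b,np.linalg.norm(a-b),'yaw',np.arctan2(*(b-a)[1::-1]),'mid',m)
plan([m[0],m[1],.21],axes([-np.cos(.179),-np.sin(.179),0],[0,0,-1]),4)
E
```

```text
[0.5056 0.3166 0.103 ] [0.5721 0.3281 0.103 ] 0.06739352411239259 yaw 0.17039276190292627 mid [0.5389 0.3223 0.103 ]
rows 4 turn/row [-0.04 -0.55  0.12] total turn [-0.2 -2.2  0.5] total shift tool [ -9.3 -10.   72.1]
[np.float64(-0.002), np.float64(-0.003), np.float64(0.018)]
[np.float64(-0.002), np.float64(-0.003), np.float64(0.018)]
[np.float64(-0.002), np.float64(-0.003), np.float64(0.018)]
[np.float64(-0.002), np.float64(-0.003), np.float64(0.018)]
```

Call:
{"api": "apply_moves", "payload": {
  "moves": [
    [[-0.002, -0.003, 0.018, 0, -0.6, 0.1, -1], [-0.002, -0.003, 0.018, 0, -0.6, 0.1, -1], [-0.002, -0.002, 0.018, 0, -0.5, 0.1, -1], [-0.002, -0.002, 0.015, 0, -0.5, 0.1, -1], [0, 0, 0, 0, 0, 0, -1], [0, 0, 0, 0, 0, 0, -1]]
  ]
}}

```text
time: 14.0
eef_pos: [0.5353, 0.3157, 0.2063]
tcp_rot: [-0.085, 0.996, -0.002, -0.001]
contact_force: [0.8, -0.4, 0.8]
opening: 1.002
```

```bash
python3 - <<'E'
from h import *
plan([.538,.3218,.076],axes([-np.cos(.177),-np.sin(.177),0],[0,0,-1]),1)
E
```

```text
rows 1 turn/row [-0.23 -0.15 -0.41] total turn [-0.2 -0.1 -0.4] total shift tool [ -4.    6.1 130.3]
[np.float64(-0.004), np.float64(0.006), np.float64(0.13)]
```

Call:
{"api": "apply_moves", "payload": {
  "moves": [
    [[-0.001, 0.002, 0.02, 0, 0, -0.4, -1], [-0.001, 0.002, 0.02, 0, 0, 0, -1], [-0.001, 0.001, 0.02, 0, 0, 0, -1], [-0.001, 0.001, 0.015, 0, 0, 0, -1], [0, 0, 0.01, 0, 0, 0, -1], [0, 0, 0, 0, 0, 0, -1], [0, 0, 0, 0, 0, 0, -1]]
  ]
}}

```text
time: 14.7
eef_pos: [0.5414, 0.3218, 0.126]
tcp_rot: [-0.087, 0.996, -0.0, 0.005]
contact_force: [-0.6, 1.1, 0.2]
opening: 1.005
```

```bash
python3 - <<'E'
from h import *
np.set_printoptions(precision=4,suppress=True)
plan([.538,.3218,.076],axes([-np.cos(.177),-np.sin(.177),0],[0,0,-1]),1)
im,K,T,_=snap('wrist','w5.png'); h=cv2.cvtColor(im,cv2.COLOR_RGB2HSV); Y=cv2.inRange(h,np.array((22,120,60)),np.array((35,255,255)))
print(ctrl.get_state()['eef_pos'])
for v in range(150,340,8):
    c=np.where(Y[v,270:370])[0]+270
    if len(c)>8: print(v,len(c),c[0],c[-1],onz((c[0]+c[-1])/2,v,K,T,.103)[:2])
E
```

```text
rows 1 turn/row [-0.07  0.53 -0.21] total turn [-0.1  0.5 -0.2] total shift tool [ 3.8  0.7 49.9]
[np.float64(0.004), np.float64(0.001), np.float64(0.05)]
[0.5414 0.3218 0.1261]
166 21 315 335 [0.4989 0.3147]
174 29 278 339 [0.5045 0.3071]
182 31 276 340 [0.5087 0.3075]
190 30 311 340 [0.5113 0.3172]
198 30 277 339 [0.5172 0.3089]
206 32 277 340 [0.5215 0.3098]
214 30 277 339 [0.526  0.3103]
222 29 311 339 [0.5289 0.3201]
230 31 278 339 [0.535 0.312]
238 29 311 339 [0.5381 0.3217]
246 29 311 339 [0.5428 0.3225]
254 31 279 339 [0.5491 0.3146]
262 28 312 339 [0.5524 0.3245]
270 27 312 338 [0.5573 0.3251]
278 29 311 339 [0.5623 0.326 ]
286 82 284 365 [0.5674 0.3266]
```

Call:
{"api": "apply_moves", "payload": {
  "moves": [
    [[0.001, 0, 0.012, 0, 0.4, -0.2, -1], [0.001, 0, 0.012, 0, 0, 0, -1], [0.001, 0, 0.012, 0, 0, 0, -1], [0, 0, 0.008, 0, 0, 0, -1], [0, 0, 0.003, 0, 0, 0, -1], [0, 0, 0, 0, 0, 0, -1], [0, 0, 0, 0, 0, 0, -1]]
  ]
}}

```text
time: 15.45
eef_pos: [0.539, 0.3214, 0.076]
tcp_rot: [-0.088, 0.996, -0.0, 0.002]
contact_force: [-0.9, 0.4, 0.3]
opening: 0.997
```

```bash
python3 - <<'E'
from h import *
plan([.538,.3218,.076],axes([-np.cos(.177),-np.sin(.177),0],[0,0,-1]),1); print(ctrl.get_state()['contact_force'])
E
```

```text
rows 1 turn/row [-0.05  0.2   0.  ] total turn [-0.1  0.2  0. ] total shift tool [0.9 0.5 0. ]
[np.float64(0.001), np.float64(0.001), np.float64(0.0)]
[-0.86821359  0.43277936  0.28133546]
```

Call:
{"api": "apply_moves", "payload": {
  "moves": [
    [[0, 0, 0, 0, 0, 0, 0], [0, 0, 0, 0, 0, 0, 0.5], [0, 0, 0, 0, 0, 0, 1], [0, 0, 0, 0, 0, 0, 1], [0, 0, 0, 0, 0, 0, 1], [0, 0, 0, 0, 0, 0, 1], [0, 0, 0, 0, 0, 0, 1], [0, 0, 0, 0, 0, 0, 1]]
  ],
  "force": 60
}}

```text
time: 16.25
eef_pos: [0.5402, 0.3221, 0.0782]
tcp_rot: [-0.088, 0.996, 0.0, 0.003]
contact_force: [0.2, 0.4, -0.6]
opening: 0.171
```

Call:
{"api": "apply_moves", "payload": {
  "moves": [
    [[0, 0, -0.006, 0, 0, 0, 1], [0, 0, -0.008, 0, 0, 0, 1], [0, 0, -0.012, 0, 0, 0, 1], [0, 0, -0.02, 0, 0, 0, 1], [0, 0, -0.03, 0, 0, 0, 1], [0, 0, -0.03, 0, 0, 0, 1], [0, 0, -0.02, 0, 0, 0, 1], [0, 0, 0, 0, 0, 0, 1], [0, 0, 0, 0, 0, 0, 1]]
  ]
}}

```text
time: 17.15
eef_pos: [0.537, 0.321, 0.2101]
tcp_rot: [-0.089, 0.996, -0.001, 0.001]
contact_force: [-0.4, -0.2, -3.0]
opening: 0.169
```

```bash
python3 - <<'E'
from h import *
np.set_printoptions(precision=4,suppress=True)
s=ctrl.get_state(); print(s['eef_pos'],s['contact_force'],s['opening'],s['tcp_rot'])
# bay from top picture
im=np.load('top0.npy'); c=ctrl.get_calibration('top'); K,T=np.array(c['camera_matrix']),np.array(c['cam_to_world'])
b=blobs(im,(22,120,100),(35,255,255),(415,215,450,240))[0]; print('tag',onz(*b[1],K,T,.025))
a=np.pi
plan([.52,.18,.30],axes([-1,-.05,0],[0,0,-1]),6)
E
```

```text
[0.537  0.321  0.2101] [-0.3858 -0.2386 -3.0113] 0.1692798270283443 [-0.0885  0.9961 -0.0005  0.0009]
tag [ 0.4807 -0.3465  0.025 ]
rows 6 turn/row [-0.01  0.02  1.22] total turn [-0.1  0.1  7.3] total shift tool [  41.4 -135.9  -89.8]
[np.float64(0.007), np.float64(-0.023), np.float64(-0.015)]
[np.float64(0.006), np.float64(-0.023), np.float64(-0.015)]
[np.float64(0.006), np.float64(-0.023), np.float64(-0.015)]
[np.float64(0.005), np.float64(-0.023), np.float64(-0.015)]
[np.float64(0.005), np.float64(-0.023), np.float64(-0.015)]
[np.float64(0.004), np.float64(-0.023), np.float64(-0.015)]
```

The module is held (3 N load, opening 14.4 mm). Now I'll carry it to just past the yellow bay, so the wrist camera sees the bay.

Call:
{"api": "apply_moves", "payload": {
  "moves": [
    [[0.003, -0.012, -0.02, 0, 0, 0.8, 1], [0.003, -0.025, -0.02, 0, 0, 0.8, 1], [0.002, -0.035, -0.02, 0, 0, 0.8, 1], [0, -0.04, -0.01, 0, 0, 0.8, 1], [0, -0.04, 0, 0, 0, 0.8, 1], [-0.005, -0.04, 0, 0, 0, 0.8, 1], [-0.01, -0.04, 0, 0, 0, 0.8, 1], [-0.01, -0.04, 0, 0, 0, 0.8, 1], [-0.01, -0.04, 0, 0, 0, 0.8, 1], [-0.01, -0.04, 0, 0, 0, 0.8, 1], [-0.01, -0.035, 0, 0, 0, 0.5, 1], [-0.01, -0.03, 0, 0, 0, 0, 1]]
  ]
}}

```text
time: 18.35
eef_pos: [0.6264, -0.1024, 0.2594]
tcp_rot: [-0.016, 1.0, 0.0, -0.016]
contact_force: [0.5, -0.0, -1.6]
opening: 0.171
```

```bash
python3 - <<'E'
from h import *
s=ctrl.get_state(); print(s['eef_pos'],s['opening'],s['qpos'],s['contact_force'])
plan([.62,-.345,.26],axes([-1,-.02,0],[0,0,-1]),8)
E
```

```text
[ 0.62637265 -0.10238447  0.25942502] 0.17134885415251877 [-0.31761911  0.19571995  1.63352993 -0.01047674  1.34185849 -1.91699   ] [ 0.45781879 -0.03119553 -1.56000867]
rows 8 turn/row [ 0.   -0.22  0.08] total turn [ 0.  -1.8  0.6] total shift tool [  13.9 -242.3   -0.3]
[np.float64(0.002), np.float64(-0.03), np.float64(-0.0)]
[np.float64(0.002), np.float64(-0.03), np.float64(-0.0)]
[np.float64(0.002), np.float64(-0.03), np.float64(-0.0)]
[np.float64(0.002), np.float64(-0.03), np.float64(-0.0)]
[np.float64(0.002), np.float64(-0.03), np.float64(-0.0)]
[np.float64(0.002), np.float64(-0.03), np.float64(-0.0)]
[np.float64(0.001), np.float64(-0.03), np.float64(-0.0)]
[np.float64(0.001), np.float64(-0.03), np.float64(-0.0)]
```

Call:
{"api": "apply_moves", "payload": {
  "moves": [
    [[0.002, -0.03, 0, 0, -0.3, 0.1, 1], [0.002, -0.035, 0, 0, -0.3, 0.1, 1], [0.002, -0.035, 0, 0, -0.3, 0.1, 1], [0.002, -0.035, 0, 0, -0.3, 0.1, 1], [0.002, -0.035, 0, 0, -0.3, 0.1, 1], [0.002, -0.03, 0, 0, -0.2, 0.1, 1], [0.001, -0.015, 0, 0, 0, 0, 1], [0, 0, 0, 0, 0, 0, 1], [0, 0, 0, 0, 0, 0, 1], [0, 0, 0, 0, 0, 0, 1]]
  ]
}}

```text
time: 19.35
eef_pos: [0.6121, -0.3254, 0.2363]
tcp_rot: [-0.008, 1.0, 0.009, -0.014]
contact_force: [-0.5, 0.3, -1.6]
opening: 0.176
```

```bash
python3 - <<'E'
from h import *
s=ctrl.get_state(); print(s['eef_pos'],s['opening'],s['tcp_rot'])
im,K,T,_=snap('wrist','w6.png'); np.savez('w6.npz',im=im,K=K,T=T); print(T[:3,3])
E
```

```text
[ 0.61213589 -0.32536399  0.23628943] 0.17575406451834988 [-0.0078513   0.99983341  0.0092303  -0.01364988]
[ 0.54499315 -0.33046489  0.38106652]
```

View pics/w6.png

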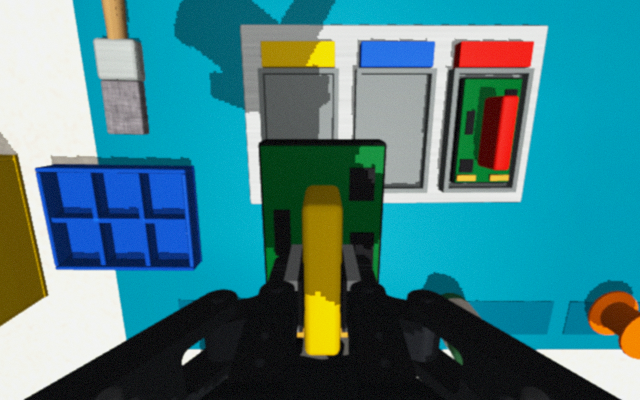

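The wrist view shows the held module, tagged bays in yellow, blue and red, the yellow bay's front corners at about (258,69) and (338,69), and the red module untouched. I'll enlarge the crop to get better corners.

```bash
python3 -c "
import cv2
a=cv2.imread('pics/w6.png')[30:210,240:440]
cv2.imwrite('pics/c2.png',cv2.resize(a,None,fx=4,fy=4,interpolation=cv2.INTER_CUBIC)[:600])"
```

```text
(no output)
```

View pics/c2.png

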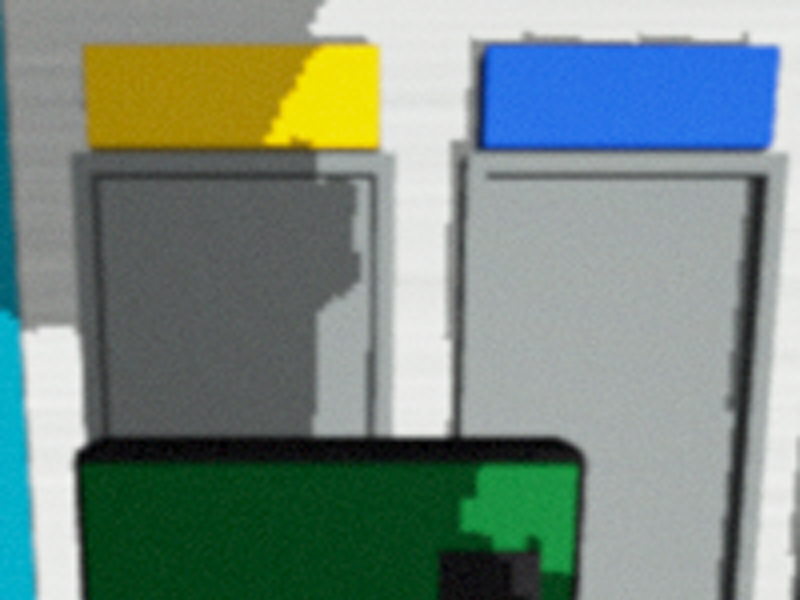

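```bash
python3 - <<'E'
from h import *
np.set_printoptions(precision=4,suppress=True)
d=np.load('w6.npz'); K,T=d['K'],d['T']
f=lambda u,v,z=.029: onz(u,v,K,T,z)[:2]
L,Rr=f(258.25,68.75),f(338,68.25); L2,R2=f(262,138.75),f(337.25,138.75)
print('front corners',L,Rr,'width',np.linalg.norm(L-Rr),'yaw',np.arctan2((Rr-L)[0]*-1,(Rr-L)[1]) if 0 else np.arctan2(-(Rr-L)[0],(Rr-L)[1]))
print('side yaw',np.arctan2(*(L2-L)[::-1]),np.arctan2(*(R2-Rr)[::-1]),'width lower',np.linalg.norm(L2-R2))
B=[f(353,67),f(436.75,68.75),f(434,191),f(353.5,190)]; print('blue',B,'w',np.linalg.norm(B[0]-B[1]),'l',np.linalg.norm(B[1]-B[2]),'yaw',np.arctan2(*(B[2]-B[1])[::-1]),np.arctan2(*(B[3]-B[0])[::-1]))
rk=[f(242.5,26,.012),f(547,26,.012)]; print('rack front yaw',np.arctan2(-(rk[1]-rk[0])[0],(rk[1]-rk[0])[1]))
# held module in tool frame
s=dict(p=[.61213589,-.32536399,.23628943],q=[-0.0078513,0.99983341,0.0092303,-0.01364988]); r=R.from_quat(s['q'])
for uv in((260,145),(385,145)):
    o,dd=ray(*uv,K,T); o=r.inv().apply(o-s['p']); dd=r.inv().apply(dd); print('pcb corner in tool',o+dd*(.0112-o[2])/dd[2])
im=d['im']; h=cv2.cvtColor(im,cv2.COLOR_RGB2HSV); b=cv2.minAreaRect(cv2.findNonZero(cv2.inRange(h[40:70,255:340],np.array((22,120,60)),np.array((35,255,255))))); print(b)
E
```

```text
front corners [ 0.4972 -0.3886] [ 0.4953 -0.3082] width 0.08039043593538792 yaw 0.02366713747177641
side yaw 0.023231563344919468 0.016228601052623325 width lower 0.07990337007218973
blue [array([ 0.4939, -0.2931]), array([ 0.494 , -0.2077]), array([ 0.6211, -0.1975]), array([ 0.6209, -0.2875])] w 0.08537702025825451 l 0.1275113639907026 yaw 0.08039491309671927 0.04367285631034324
rack front yaw 0.019916835149705953
pcb corner in tool [ 0.055  -0.0304  0.0112]
pcb corner in tool [0.055  0.0283 0.0112]
((42.5, 14.0), (26.0, 73.0), 90.0)
```

The bay centre comes out at about (0.5615, −0.3475), yaw 0.02. The measured width of 80.4 mm is close to the given 82 mm, and the tag's y from the top camera agrees. Now I'll move above it.

```bash
cat >> h.py <<'E'
def pb(z,n=1): plan([.562,-.3475,z],axes([-1,-.02,0],[0,0,-1]),n); s=ctrl.get_state(); print(s['eef_pos'],s['contact_force'],s['time'])
E
python3 -c "
from h import *
pb(.12,4)"
```

```text
rows 4 turn/row [ 0.27 -0.39 -0.06] total turn [ 1.1 -1.6 -0.2] total shift tool [ 47.4 -23.8 117.2]
[np.float64(0.012), np.float64(-0.006), np.float64(0.029)]
[np.float64(0.012), np.float64(-0.006), np.float64(0.029)]
[np.float64(0.012), np.float64(-0.006), np.float64(0.029)]
[np.float64(0.012), np.float64(-0.006), np.float64(0.029)]
[ 0.6122353  -0.32504246  0.23629915] [ 0.29368856 -0.13758837 -2.65343297] 19.4
```

Call:
{"api": "apply_moves", "payload": {
  "moves": [
    [[0.01, -0.005, 0.015, 0.2, -0.3, 0, 1], [0.01, -0.005, 0.02, 0.2, -0.3, 0, 1], [0.01, -0.005, 0.02, 0.2, -0.3, 0, 1], [0.01, -0.005, 0.02, 0.2, -0.3, 0, 1], [0.005, -0.003, 0.02, 0.2, -0.3, 0, 1], [0, 0, 0.01, 0, 0, 0, 1], [0, 0, 0, 0, 0, 0, 1], [0, 0, 0, 0, 0, 0, 1]]
  ]
}}

```text
time: 20.2
eef_pos: [0.571, -0.3382, 0.1341]
tcp_rot: [-0.015, 1.0, -0.001, 0.004]
contact_force: [0.8, -0.2, -3.3]
opening: 0.174
```

```bash
python3 -c "
from h import *
pb(.075)"
```

```text
rows 1 turn/row [-0.09  0.44  0.6 ] total turn [-0.1  0.4  0.6] total shift tool [ 9.8 -8.9 59. ]
[np.float64(0.01), np.float64(-0.009), np.float64(0.059)]
[ 0.57102885 -0.33817478  0.13409815] [ 0.76698904 -0.2137578  -3.28706991] 20.2
```

Call:
{"api": "apply_moves", "payload": {
  "moves": [
    [[0.004, -0.003, 0.012, 0, 0.2, 0.3, 1], [0.004, -0.003, 0.012, 0, 0.2, 0.3, 1], [0.002, -0.003, 0.012, 0, 0, 0, 1], [0, 0, 0.01, 0, 0, 0, 1], [0, 0, 0.005, 0, 0, 0, 1], [0, 0, 0, 0, 0, 0, 1], [0, 0, 0, 0, 0, 0, 1]]
  ]
}}

```text
time: 20.9
eef_pos: [0.5628, -0.349, 0.0812]
tcp_rot: [-0.01, 1.0, -0.002, 0.002]
contact_force: [0.4, -1.2, -3.0]
opening: 0.171
```

```bash
python3 -c "
from h import *
pb(.075)
snap('wrist','w7.png')"
```

```text
rows 1 turn/row [-0.24  0.2  -0.  ] total turn [-0.2  0.2 -0. ] total shift tool [0.8 1.5 6.2]
[np.float64(0.001), np.float64(0.002), np.float64(0.006)]
[ 0.56283384 -0.34896488  0.08120891] [ 0.35186569 -1.21195731 -2.98530029] 20.9
```

View pics/w7.png

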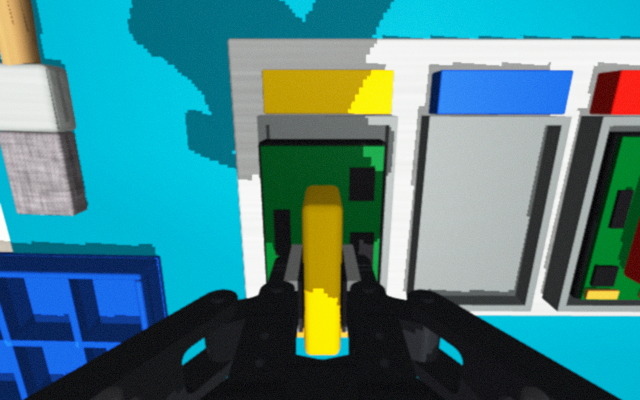

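The view shows the module over the bay, which runs from x≈258 to 397. I'll refine the bay centre from here.

```bash
python3 - <<'E'
from h import *
np.set_printoptions(precision=4,suppress=True)
c=ctrl.get_calibration('wrist'); K,T=np.array(c['camera_matrix']),np.array(c['cam_to_world'])
im=cv2.imread('pics/w7.png'); g=cv2.cvtColor(im,cv2.COLOR_BGR2GRAY).astype(int)
for v in(120,126,132): print(v,g[v,250:272].tolist(),g[v,380:402].tolist())
for u in(290,320,350): print(u,g[108:146,u].tolist())
a,b=onz(258,118,K,T,.029),onz(397,118,K,T,.029); print(a,b,np.linalg.norm(a-b),(a+b)/2)
E
```

```text
120 [168, 169, 170, 168, 172, 171, 152, 131, 107, 105, 103, 104, 102, 107, 104, 107, 103, 106, 102, 105, 106, 104] [198, 199, 199, 198, 199, 198, 199, 199, 197, 199, 198, 198, 199, 200, 200, 196, 200, 206, 234, 243, 243, 245]
126 [166, 170, 167, 166, 164, 167, 165, 135, 111, 103, 103, 104, 104, 107, 100, 88, 70, 52, 55, 85, 104, 106] [116, 114, 110, 113, 106, 90, 67, 46, 74, 134, 174, 192, 198, 198, 199, 200, 203, 216, 238, 246, 247, 246]
132 [164, 168, 165, 168, 166, 165, 163, 146, 116, 107, 105, 101, 101, 103, 100, 94, 78, 55, 56, 79, 99, 105] [111, 110, 113, 113, 103, 74, 54, 44, 60, 92, 108, 108, 110, 123, 166, 193, 206, 229, 239, 243, 242, 243]
290 [145, 152, 150, 147, 143, 129, 128, 115, 106, 108, 106, 106, 107, 107, 109, 106, 104, 107, 105, 106, 106, 104, 103, 105, 103, 105, 108, 106, 104, 103, 90, 44, 19, 9, 22, 15, 17, 34]
320 [151, 152, 152, 150, 143, 135, 123, 111, 112, 107, 110, 110, 109, 111, 108, 108, 107, 108, 110, 105, 111, 108, 108, 110, 107, 109, 110, 104, 109, 108, 89, 47, 13, 15, 19, 11, 21, 28]
350 [178, 201, 220, 220, 218, 164, 126, 108, 103, 106, 111, 111, 113, 110, 110, 107, 108, 109, 109, 107, 107, 110, 109, 109, 107, 109, 110, 108, 106, 107, 93, 43, 14, 7, 20, 16, 16, 35]
[ 0.4976 -0.3889  0.029 ] [ 0.496  -0.3082  0.029 ] 0.08066992102655948 [ 0.4968 -0.3485  0.029 ]
```

Call:
{"api": "apply_moves", "payload": {
  "moves": [
    [[0.001, 0.002, 0.006, -0.2, 0.2, 0, 1], [0, 0.001, 0.008, 0, 0, 0, 1], [0, 0, 0.004, 0, 0, 0, 1], [0, 0, 0, 0, 0, 0, 1], [0, 0, 0, 0, 0, 0, 1]]
  ]
}}

```text
time: 21.45
eef_pos: [0.5625, -0.346, 0.063]
tcp_rot: [-0.01, 1.0, -0.001, 0.001]
contact_force: [0.4, 0.4, -2.7]
opening: 0.172
```

```bash
python3 -c "
from h import *
pb(.045)"
```

```text
rows 1 turn/row [-0.11  0.08  0.03] total turn [-0.1  0.1  0. ] total shift tool [ 0.6 -1.5 18. ]
[np.float64(0.001), np.float64(-0.001), np.float64(0.018)]
[ 0.56250694 -0.34596934  0.06299165] [ 0.3638882   0.35794703 -2.69326331] 21.45
```

Call:
{"api": "apply_moves", "payload": {
  "moves": [
    [[0.001, -0.001, 0.004, 0, 0, 0, 1], [0, 0, 0.004, 0, 0, 0, 1], [0, 0, 0.004, 0, 0, 0, 1], [0, 0, 0, 0, 0, 0, 1], [0, 0, 0, 0, 0, 0, 1]]
  ]
}}

```text
time: 21.95
eef_pos: [0.5617, -0.3474, 0.0503]
tcp_rot: [-0.01, 1.0, -0.001, 0.001]
contact_force: [-0.6, 0.8, -2.6]
opening: 0.173
```

```bash
python3 -c "
from h import *
pb(.045)"
```

```text
rows 1 turn/row [-0.14  0.11  0.02] total turn [-0.1  0.1  0. ] total shift tool [-0.3 -0.1  5.3]
[np.float64(-0.0), np.float64(-0.0), np.float64(0.005)]
[ 0.56166156 -0.34740339  0.0502968 ] [-0.62351982  0.81143613 -2.62898577] 21.95
```

Call:
{"api": "apply_moves", "payload": {
  "moves": [
    [[0, 0, 0.002, 0, 0, 0, 1], [0, 0, 0.002, 0, 0, 0, 1], [0, 0, 0.001, 0, 0, 0, 1], [0, 0, 0, 0, 0, 0, 1]]
  ]
}}

```text
time: 22.35
eef_pos: [0.562, -0.3477, 0.0455]
tcp_rot: [-0.01, 1.0, -0.002, 0.001]
contact_force: [-0.1, 0.1, -3.2]
opening: 0.174
```

```bash
python3 -c "
from h import *
pb(.045)"
```

```text
rows 1 turn/row [-0.18  0.16  0.02] total turn [-0.2  0.2  0. ] total shift tool [-0.   0.2  0.5]
[np.float64(-0.0), np.float64(0.0), np.float64(0.0)]
[ 0.56200018 -0.3476648   0.04547004] [-0.12262951  0.08540536 -3.16645684] 22.35
```

Still carrying the weight, so I'll creep down a little more.

Call:
{"api": "apply_moves", "payload": {
  "moves": [
    [[0, 0, 0.001, 0, 0, 0, 1], [0, 0, 0.001, 0, 0, 0, 1], [0, 0, 0, 0, 0, 0, 1]]
  ]
}}

```text
time: 22.65
eef_pos: [0.5626, -0.3481, 0.0455]
tcp_rot: [-0.01, 1.0, -0.002, 0.002]
contact_force: [1.0, -0.3, -2.9]
opening: 0.173
```

```bash
python3 -c "
from h import *
pb(.045)"
```

```text
rows 1 turn/row [-0.22  0.21  0.05] total turn [-0.2  0.2  0. ] total shift tool [0.6 0.6 0.5]
[np.float64(0.001), np.float64(0.001), np.float64(0.0)]
[ 0.56257719 -0.34812233  0.04545585] [ 0.957959   -0.32803307 -2.90594174] 22.65
```

Call:
{"api": "apply_moves", "payload": {
  "moves": [
    [[0, 0, 0.002, 0, 0, 0, 1], [0, 0, 0.002, 0, 0, 0, 1]]
  ]
}}

```text
time: 22.85
eef_pos: [0.5631, -0.3487, 0.0451]
tcp_rot: [-0.01, 1.0, -0.002, 0.002]
contact_force: [-4.2, 2.7, 8.5]
opening: 0.173
```

```bash
python3 -c "
from h import *
pb(.045)"
```

```text
rows 1 turn/row [-0.21  0.2   0.06] total turn [-0.2  0.2  0.1] total shift tool [1.1 1.2 0.1]
[np.float64(0.001), np.float64(0.001), np.float64(0.0)]
[ 0.56312148 -0.34870825  0.04514805] [-4.16980676  2.73725298  8.52190492] 22.85
```

It is resting on the floor: a net 11 N upward at the expected height. I'll release it and back off.

Call:
{"api": "apply_moves", "payload": {
  "moves": [
    [[0, 0, 0, 0, 0, 0, 1], [0, 0, 0, 0, 0, 0, 0.5], [0, 0, 0, 0, 0, 0, 0], [0, 0, 0, 0, 0, 0, -0.5], [0, 0, 0, 0, 0, 0, -1], [0, 0, 0, 0, 0, 0, -1], [0, 0, 0, 0, 0, 0, -1], [0, 0, 0, 0, 0, 0, -1]]
  ]
}}

```text
time: 23.65
eef_pos: [0.5645, -0.3499, 0.0457]
tcp_rot: [-0.01, 1.0, -0.004, 0.004]
contact_force: [-0.1, 0.0, -0.4]
opening: 1.005
```

Call:
{"api": "apply_moves", "payload": {
  "moves": [
    [[0, 0, -0.01, 0, 0, 0, -1], [0, 0, -0.02, 0, 0, 0, -1], [0, 0, -0.03, 0, 0, 0, -1], [0, 0, -0.03, 0, 0, 0, -1], [0, 0, -0.03, 0, 0, 0, -1], [0, 0, -0.03, 0, 0, 0, -1], [0, 0, -0.02, 0, 0, 0, -1], [0, 0, 0, 0, 0, 0, -1], [0, 0, 0, 0, 0, 0, -1]]
  ]
}}

```text
time: 24.55
eef_pos: [0.563, -0.3484, 0.2267]
tcp_rot: [-0.01, 1.0, -0.004, 0.004]
contact_force: [-0.6, 0.1, -0.1]
opening: 1.001
```

```bash
python3 - <<'E'
from h import *
pb(.3)
im,K,T,_=snap('wrist','w8.png'); np.savez('w8.npz',im=im,K=K,T=T); t,_,_,_=snap('top','top1.png')
cv2.imwrite('pics/f.png',np.hstack([im[40:400,200:600],cv2.resize(t[140:260,180:300],(360,360))])[:,:,::-1])
E
```

```text
rows 1 turn/row [-0.49  0.49  0.03] total turn [-0.5  0.5  0. ] total shift tool [  0.3   0.3 -73.3]
[np.float64(0.0), np.float64(0.0), np.float64(-0.073)]
[ 0.56295949 -0.34835828  0.22667063] [-0.62361298  0.14680374 -0.09061068] 24.55
```

View pics/f.png

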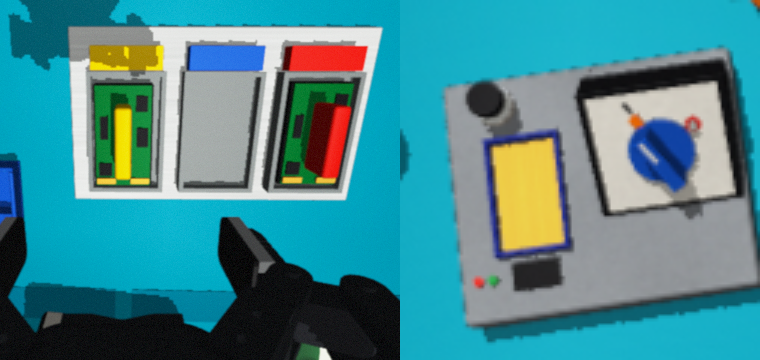

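The module sits in the yellow bay, the nest is empty and the knob is at rest. One numeric check before I hand in.

```bash
python3 - <<'E'
from h import *
np.set_printoptions(precision=4,suppress=True)
d=np.load('w8.npz'); im,K,T=d['im'],d['K'],d['T']; f=lambda u,v,z: onz(u+200,v+40,K,T,z)[:2]
W=np.array([f(*p,.029) for p in((88,75),(163,75),(163,190),(89,190))]); print('bay',W.mean(0),np.linalg.norm(W[0]-W[1]),np.linalg.norm(W[1]-W[2]))
h=cv2.cvtColor(im,cv2.COLOR_RGB2HSV); G=cv2.inRange(h,np.array((40,60,30)),np.array((85,255,255))); M=np.zeros_like(G); M[110:240,285:362]=G[110:240,285:362]
x,y,w,hh=cv2.boundingRect(M); print('pcb',x-200,y-40,w,hh,f(x-200+w/2,y-40+hh/2,.034),w*0)
Y=cv2.inRange(h[160:208,300:345],np.array((22,180,180)),np.array((35,255,255))); c=np.where(Y.sum(0)>255*24)[0]+300; print('handle cols',c[0],c[-1],f((c[0]+c[-1])/2-200,140,.070))
s=ctrl.get_state(); print(s['contact_force'],s['opening'])
E
```

```text
bay [ 0.5612 -0.3472] 0.07572685604277828 0.12419426136977008
pcb 93 84 60 102 [ 0.5598 -0.3502] 0
handle cols 316 330 [ 0.5571 -0.35  ]
[ 0.278  -0.2474  0.1753] 1.0000509153823478
```

```bash
python3 -c "
from plant import ctrl
print(ctrl.sign_off())"
```

```text
the job is handed in; nothing more can be done
None
```

The self-check is run, the yellow module is in the yellow-tagged bay, and the job is handed in at about 25 s of the 72 s allowed; sign-off reports no verdict.

**Knob:** I turned it clockwise until the lug met the pin, about 1.32 rad. That is slightly past the stated 0.8–1.3 rad range, but it matches the pin position I measured. I held it there about 1.2 s at 0.5–0.6 N m, which I estimate at 8–10 N on the pin against the 25 N limit. After I let go it sprang back, and the lug lined up with the rest tick in the wrist picture and again in the last top picture.

**Module:** I lifted it from the nest and lowered it into the bay until the force reading showed it on the floor at the expected height, then released it.
- **Position:** the last picture shows it lying flat. It is about 3 mm off the bay's centre in y and 1–2 mm in x, within the 8 mm allowed.
- **Bystanders:** the red module was in its bay and the blue bay was empty. I did not measure the other bystanders again.

**Checks that disagreed:**
- In the last picture the bay measured 76 × 124 mm against the true 82 × 130 mm, because I read its corners roughly, so those offsets are good to a few mm only.
- A first reading of the tester's turn from the top camera gave 0.15 rad, while the close views gave 0.18 rad. I used 0.18.

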